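Gang the handle pallets on the stop board

TASK

Gang up the four pale handle pallets on the dark board so that they can be marked across in one line: fetch the one still standing in the drying rack, setting it in the sloping cradle to take it again another way, and lay it flat with its rounded side up beside the three already on the board. Lay it down, do not let it drop or topple. Nudge all four, rounded side up, into one closed row with their sides touching, the first hard against the side stop and every end hard against the end stop, and leave the dark pallets and everything else on the bench alone.

Things in the scene. Friction and masses are not known exactly. Their poses are not given: they have to be found in the camera images.
- pale_a: pale beech handle pallet: half-octagon bar 130 mm long (x), 30 wide (y), 15 thick (z), 45 g. Flat face below, rounded (bevelled) side above: long sides upright for 9 mm, then 45 degrees in to an 18 mm top. Origin: centre of the flat face; z points out of the rounded side. Ends alike. Starts flat, rounded side up, a little askew on the board.
- pale_b: a pallet just like pale_a, also lying on the board
- pale_c: a pallet just like pale_a, also lying on the board
- pale_d: a pallet just like pale_a (same size and axes), at the start standing on end in one of the rack's three pockets: its x points down, its rounded side faces away from the robot, its lower 26 mm are in the pocket, its top end is 140 mm above the bench.
- board: fixed dark ply board, 205 (x) by 260 (y) by 12 mm, on the bench. Two aluminium stop bars on it, 20 mm wide, 12 high: the end stop along the far (+x) edge, the side stop along the left (+y) edge. Clear face 185 by 240 mm. Origin: centre of its underside, x away from the robot, y left. Finished row: pallets lengthwise along the board's x, side by side along its y.
- corner (a point): inside corner of the two stops on the board's upper face (12 mm above the bench), board axes: the end stop's face is its plane x = 0, the side stop's face its plane y = 0; the clear face lies at negative x and y.
- rack: fixed grey-painted wooden drying rack, block 160 (x) by 70 (y) by 36 mm high, three pockets along x at -48, 0 and 48 mm, each 17.5 (x) by 32.5 mm (y), 26 deep. Origin: centre of its underside. Each pocket holds one pallet on end.
- cradle: fixed green wooden cradle: a tongue 24 mm wide, 89 long, 10 thick, at 45 degrees, rising along its own -x, its face looking up and to its +x (which points about to the robot's left), a shoe at its foot. A pallet leans in it on its flat face, its middle and upper part free at both sides for fingers. Base 130 by 70 mm, from x = -57 to 73 mm; height 87 mm. Origin: on the bench, on the base's middle line.
- cradle_foot (a point): inner corner at the foot of the cradle's slope, on its middle line, 24 mm above the bench; cradle axes (x level, z up): in these the slope rises along (-0.707, 0, 0.707); its outward normal is (0.707, 0, 0.707). The lip stands 10 mm off the slope face; two cheeks 36 mm apart and 8 mm high guide the lowest 24 mm.
- dark_a: dark red-brown varnished pallet of another set, same size and axes as the pale ones, standing on end in the drying rack. It stays where it is.
- dark_b: dark red-brown varnished pallet of another set, same size and axes as the pale ones, standing on end in the drying rack. It stays where it is.
- punch: battered brass pin punch, hexagonal body 12 mm across flats, 120 mm long overall along its x, lying on the bench on the robot's side of the board. Origin: on the bench under its body. Leave alone.
- reamer: steel reamer with a dark hexagonal wooden handle 24 mm thick, 183 mm long along its x, point to +x, lying on the bench on the robot's side of the rack. Origin: on the bench under the start of the blade. Leave alone.
- strip: brown grommet strip with a row of small barrels, 210 mm long (y), 8 mm wide, 12 mm high, lying on the bench beyond the cradle. Origin: centre of its underside. Leave alone.
- mallet: wooden mallet lying on the bench left of the board, handle along its -x (150 mm), head 62 by 100 by 44 mm at 80 mm along its x. Origin: on the bench under the handle. Leave alone.
Things that resemble listed ones, but are neither listed nor needed, are in the scene too. Leave any green or pink look-alike of the pale_a alone.

How it is judged:
By the outcome, as a careful person would: the job done as asked, in the order asked, and still so for the second after the job is handed in, with the robot touching nothing.
It also fails if it takes over 72 s, if anything falls off the work surface, if the arm or the gripper's body presses on something with over 40 N, if the wrist force passes 120 N, or if a joint passes its speed limit or range.

ROBOT

A 7-joint arm with a two-finger parallel gripper is mounted at the origin on the work surface. World frame = base frame: x ahead of the robot, y to its left, z up, the work surface at z = 0. Lengths are in m, angles in rad, forces in N, time in s.
With the tool pointing down it reaches from about 0.425 to 0.925 m from the base axis. Payload 6.8 kg.
Tool frame: the origin (TCP) lies on the front face of the gripper's body, between the roots of the fingers; the fingertips stand 73 mm ahead of it and the grasp point (between the pads) lies r.pinch_z ahead of it (r.pinch_z is the distance from the TCP to the grasp point, in m); z points along the fingers, y is the direction in which the jaws open and shut (so a half turn about z gives the same grasp; the last joint's range is limited). The gripper opens to 85 mm and grips with 20 to 120 N. Pads are 22 mm wide; open, the fingers measure 114 mm over their backs; the gripper's body (76 mm by 85 mm) begins 54 mm behind the grasp point. The pads swing forward as they close: fully open they stand 13 mm farther back than shut.
Start: joints at [-1.367, 0.477, 0.022, 1.555, -0.011, 1.109, -0.083], TCP at [0.207, 0.642, 0.304] pointing down, gripper open.
Joint ranges: [-2.96, 2.96], [-0.34, 2.1], [-1.41, 1.46], [0.24, 2.44], [-1.37, 4.51], [0.17, 1.92], [-2.96, 2.96]. Speed limits (rad/s): [2.39, 2.39, 3.14, 3.14, 3.14, 3.14, 3.14].

INTERFACE

Orientations are given as a rotation vector (axis times angle).
In Python, from bench import readout, grab_frame, r, search_frame, masks_of, tip_of gives the robot as it stands.
- The arm moves only by the tool step_arm, never from a script. Its argument "commands" is a list of rows, each a list of 7 numbers: the shift along the tool's x, y, z as a fraction of full scale, then the turn, a rotation vector about the tool's x, y, z as a fraction of full scale, then the gripper's target within -1 to 1 (shut at 1, half-way at 0, fully open at -1). In form: [[tx, ty, tz, ax, ay, az, hand], ...]. A call has exactly 10 rows; each row is the pose to reach, as a shift and turn from the pose measured when the call began, along the tool's axes at that moment, turning the shorter way round; what a row does not reach only later rows make up. Full scale, the value 1, is 500 mm for a shift and 360 degrees for a turn. A row lasts 1/8 s, in which the tool goes at most 62.5 mm and 10.7 degrees, less where a joint would pass 70% of its speed; a pose out of reach is approached as far as the arm can. A call with a number of a shift or a turn outside -1 to 1 is refused whole. A call with a gripper value outside its range is refused whole. The fingers move at their own pace and stop on an object; "newtons" is the grip in N (left out, the last holds). Time passes only in rows, so rows that repeat a pose let the fingers close, or fill a call up. It gives the time, the measured TCP pose, the force and the opening at its end, in the units of the state.
- readout.get_obs(): the state, without advancing time (a new reading comes with each control period).
- grab_frame(name): name is "side" or "top"; returns a dict with "img" (384x512x3 uint8, red, green, blue), "K" (3x3 intrinsics, pixels), "world_to_cam" (4x4, takes a point from world to camera coordinates). Camera axes: x right, y down, z forward; pixel columns grow to the right and rows downward; lengths in m; the calibration is good to about 2 mm. A picture is of the moment at which its call begins. There is no depth.
- r.hand_in(): hands the job in, once; it reports no verdict.
Trained networks look in a picture, given as the dict that the camera call returned (one of the last four; its "shot" number tells which), for a name from the list of things; names that differ only in an ending like _2 or _b are one class to them, and where a whole thing is asked for, a point or a joint stands for the part that bears it (a point fixed in the world has none). Each returns a list of dicts, best first, with "p" (0 to 1); they miss things now and then, are a little off and sometimes report something else, mostly with a low value. They report only what shows in the picture. A call takes as long as a camera call. They do not tell look-alikes from the thing itself.
- search_frame(thing, picture): "extent" ([centre column, centre row, width, height] in pixels, round what is visible of it).
- masks_of(thing, picture): "pixels" (384x512 bool, what is visible of it) and "extent" ([centre column, centre row, width, height] in pixels, round what is visible of it).
- tip_of(thing, picture): "point" ([column, row] in pixels: a listed point, or the origin of a listed thing).
The state is a dict: "clock": time; "joints": joint angles; "qvel": joint speeds; "tau": joint torques, N m; "tcp_pos": TCP position; "orientation": TCP orientation; "contact_force": force on the tool from outside, world axes, zero at the start; "moment": the same for the moment, N m; "grip_width": finger opening in m.
Only numpy, scipy, OpenCV 4.12 (cv2) and the standard library are available. Lean on these libraries where they do the work, as an engineer would, in place of code of your own. Each camera call takes 0.05 s, during which the arm holds its last target. There are 200 camera calls.

## Working session

There is one attempt and no reset: what is moved stays moved. The work goes in short steps, Python scripts to look and compute and a tool call to move; the robot and the scene stay as the last step left them, time stands still between calls to the robot, and variables do not carry over. Pictures are saved under pics/ and viewed, about 8 in all and at most 12, crops included, and the job is handed in when it is done.

Besides the shell and the picture viewer there is one more tool, called after "Request:" as a command line: name --pt "numbers of a row" for each row, then --argument value for the rest. step_arm: Moves the arm, as the interface text tells. Its arguments: {"type":"object","properties":{"commands":{"type":"array"},"newtons":{"type":"number"}},"required":["commands"]}

```bash
ls; mkdir -p pics; python3 - <<'E'
from bench import readout, grab_frame, r, search_frame, masks_of, tip_of
import cv2,numpy as np
print(readout.get_obs(), r.pinch_z)
for n in ("top","side"):
    f=grab_frame(n); cv2.imwrite(f"pics/{n}0.png",cv2.resize(f["img"][:,:,::-1],(800,600),interpolation=cv2.INTER_CUBIC))
    print(n,f["K"].tolist(),np.round(f["world_to_cam"],4).tolist())
    for t in ("pale_a","dark_a","board","corner","rack","cradle","cradle_foot","punch","mallet","strip","reamer"):
        o=[(np.round(d["point"]).tolist(),round(d["p"],2)) for d in tip_of(t,f)]
        print(t,o[:8])
E
```

```text
pics
{'clock': 0.0, 'joints': array([-1.36710815,  0.47777365,  0.02232706,  1.55641418, -0.01148471,
        1.10927373, -0.08311415]), 'qvel': array([-0.0009203 ,  0.00253827, -0.00168926,  0.00100899,  0.0011892 ,
       -0.00199045,  0.00143517]), 'tau': array([ 3.60574522e-04, -5.96455085e+01,  1.60820302e+00, -2.81197643e+01,
        1.24971653e-02,  9.41689534e-03, -6.24309948e-06]), 'tcp_pos': array([0.20692868, 0.64204039, 0.30295882]), 'orientation': array([-4.87712971e-01, -3.10336636e+00,  2.72610107e-03]), 'contact_force': array([ 0.54409814, -0.13333941,  0.08936216]), 'moment': array([-0.00930922, -0.0133495 , -0.04529514]), 'grip_width': 0.08519730146271985} 0.0539
top [[470.96179906761364, 0.0, 255.3063982896052], [0.0, 470.96179906761364, 185.48478351718467], [0.0, 0.0, 1.0]] [[0.0069, -1.0, 0.0068, 0.0436], [-0.9969, -0.0074, -0.0784, 0.5574], [0.0784, -0.0062, -0.9969, 1.2192], [0.0, 0.0, 0.0, 1.0]]
pale_a [([223.0, 178.0], 0.92), ([222.0, 272.0], 0.86), ([245.0, 190.0], 0.71), ([196.0, 182.0], 0.69), ([144.0, 258.0], 0.62), ([415.0, 242.0], 0.55), ([342.0, 268.0]
[... 601 characters left out ...]
 1.0]] [[0.7301, -0.6829, 0.0224, -0.3631], [-0.4457, -0.5008, -0.742, 0.3103], [0.518, 0.5318, -0.67, 0.9334], [0.0, 0.0, 0.0, 1.0]]
pale_a [([181.0, 230.0], 0.98), ([247.0, 186.0], 0.89), ([149.0, 192.0], 0.84), ([226.0, 178.0], 0.83), ([334.0, 308.0], 0.78), ([252.0, 205.0], 0.6)]
dark_a [([344.0, 288.0], 0.87), ([351.0, 280.0], 0.51)]
board [([245.0, 190.0], 0.59)]
corner [([247.0, 161.0], 0.97)]
rack [([340.0, 306.0], 0.86)]
cradle [([332.0, 250.0], 0.97)]
cradle_foot [([322.0, 239.0], 0.59), ([248.0, 160.0], 0.17)]
punch [([243.0, 250.0], 0.54)]
mallet [([163.0, 151.0], 0.85), ([354.0, 209.0], 0.63)]
strip [([354.0, 209.0], 0.74), ([243.0, 192.0], 0.48)]
reamer [([259.0, 300.0], 0.92)]
```

View pics/top0.png

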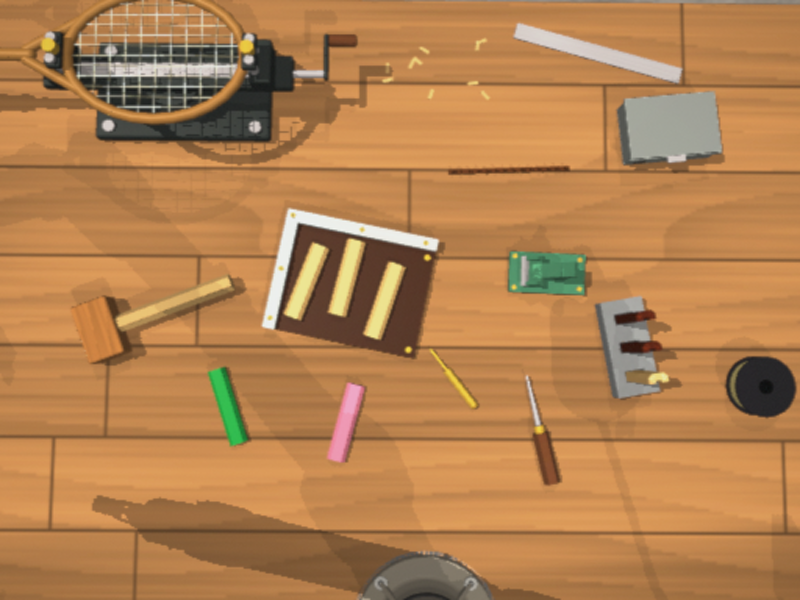

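View pics/side0.png

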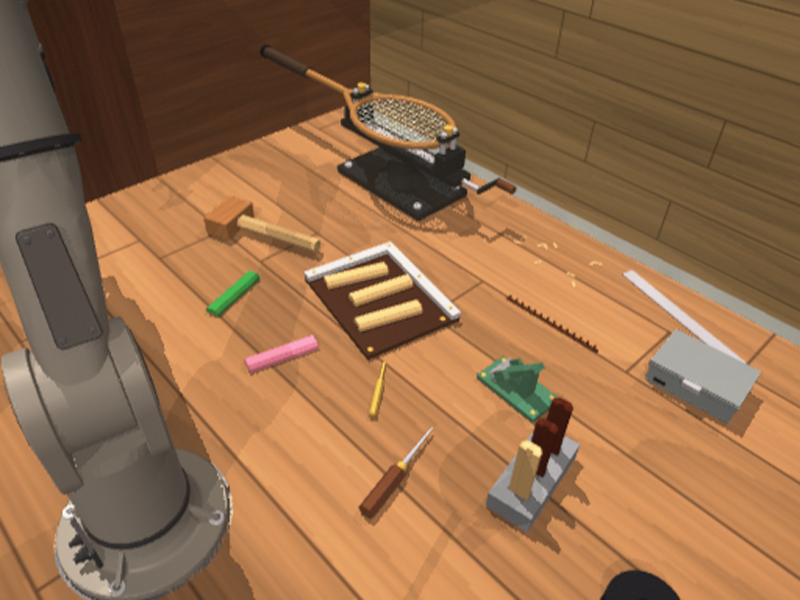

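The top view shows three pale pallets on the dark board at about (305,281), (346,277) and (385,301). The cradle is at (547,272), with the rack at (628,348). Candidates for pale_d are the green pallet (228,405), the pink one (343,422), and the pale one standing in the rack pocket nearest the robot (655,378). Only the last fits: it is pale and on end, and the other two are look-alikes. Next I'll fit models to the masks.

```bash
cat > h.py <<'E'
from bench import readout, grab_frame, r, search_frame, masks_of, tip_of
import cv2,numpy as np
from scipy.optimize import minimize
from scipy.spatial.transform import Rotation as R
S=3
def proj(f,P):
    W=f["world_to_cam"]; c=np.atleast_2d(P)@W[:3,:3].T+W[:3,3]; q=c@np.asarray(f["K"]).T
    return q[:,:2]/q[:,2:]
def box(x0,x1,y0,y1,z0,z1): return np.array([[x,y,z] for x in(x0,x1) for y in(y0,y1) for z in(z0,z1)])/1000
def pallet(): # 130x30x15 own axes
    return np.array([[x,y,z] for x in(-65,65) for y,z in((-15,0),(15,0),(15,9),(-15,9),(9,15),(-9,15))])/1000
def place(P,x,y,yaw,z=0): return P@R.from_euler('z',yaw).as_matrix().T+[x,y,z]
def onend(px):  # pallet standing in pocket px(mm), rack axes; z_p=+x rack assumed
    p=pallet(); return np.c_[p[:,2]-.0075+px/1000, p[:,1], p[:,0]*-1+.075]
def board(): return [box(-102.5,102.5,-130,130,0,12),box(82.5,102.5,-130,130,12,24),box(-102.5,102.5,110,130,12,24)]
def rack(): return [box(-80,80,-35,35,0,36)]+[onend(p) for p in(-48,0,48)]
def cradle(fx,t=12):
    y=np.array([-12,12]); u=np.array([-.7071,.7071]); n=np.array([.7071,.7071]); f=np.array([fx,24])
    pts=[f,f+89*u,f+89*u-10*n,f-10*n]
    return [box(-57,73,-35,35,0,t),np.array([[p[0],v,p[1]] for p in pts for v in y])/1000]
def draw(f,parts,s=S):
    m=np.zeros((384*s,512*s),np.uint8)
    for P in parts:
        h=cv2.convexHull(((proj(f,P)+.5)*s-.5).astype(np.float32)); cv2.fillConvexPoly(m,np.round(h).astype(int),1)
    return m
def big(m,s=S): return cv2.resize(m.astype(np.float32),None,fx=s,fy=s,interpolation=cv2.INTER_LINEAR)>.5
def fit(frames,masks,model,x0,step):
    M=[big(m) for m in masks]
    def cost(v):
        c=0
        for f,m in zip(frames,M):
            d=draw(f,model(v))>0; c+=1-(d&m).sum()/(d|m).sum()
        return c/len(M)
    x0=np.array(x0,float); sim=np.vstack([x0]+[x0+np.eye(len(x0))[i]*step[i] for i in range(len(x0))])
    o=minimize(cost,x0,method='Nelder-Mead',options=dict(initial_simplex=sim,xatol=1e-4,fatol=1e-5,maxiter=160))
    return o.x,o.fun
def back(f,uv,z):
    W=f["world_to_cam"]; Rm=W[:3,:3]; c=-Rm.T@W[:3,3]; d=Rm.T@np.linalg.inv(f["K"])@np.array([uv[0],uv[1],1.]); return c+d*(z-c[2])/d[2]
def outline(img,f,parts,s,col=(255,0,0)):
    for P in parts:
        h=cv2.convexHull(((proj(f,P)+.5)*s-.5).astype(np.float32)); cv2.polylines(img,[np.round(h).astype(int)],True,col,1)
def palemask(f):  # pale beech colour
    h=cv2.cvtColor(f["img"],cv2.COLOR_RGB2HSV); return h
E
python3 - <<'E'
from h import *
f,g=grab_frame("top"),grab_frame("side")
F=[f,g]
print("corner",back(f,tip_of("corner",f)[0]["point"],.012),back(g,tip_of("corner",g)[0]["point"],.012))
print("rack",back(f,tip_of("rack",f)[0]["point"],0),"cradle",back(f,tip_of("cradle",f)[0]["point"],0),back(g,tip_of("cradle",g)[0]["point"],0))
print("foot",back(f,tip_of("cradle_foot",f)[0]["point"],.024),back(g,tip_of("cradle_foot",g)[0]["point"],.024))
ms={}
for n,fr in (("t",f),("s",g)):
    for t in ("pale_a","dark_a","rack","cradle","board"):
        L=masks_of(t,fr); ms[n,t]=L
        print(n,t,[(np.round(d["extent"]).astype(int).tolist(),int(d["pixels"].sum()),round(d["p"],2)) for d in L])
import pickle; pickle.dump((f,g,ms),open("m.pkl","wb"))
E
```

```text
corner [0.66693077 0.22005382 0.012     ] [0.6608612  0.21817729 0.012     ]
rack [ 0.47028122 -0.34457331  0.        ] cradle [ 0.58145675 -0.21372317  0.        ] [ 0.59262828 -0.21055602  0.        ]
foot [ 0.58969308 -0.16774498  0.024     ] [ 0.58360304 -0.17371716  0.024     ]
t pale_a [([223, 179, 19, 46], 557, 0.93), ([196, 181, 29, 50], 564, 0.83), ([146, 258, 27, 53], 623, 0.83), ([414, 240, 23, 10], 177, 0.61), ([223, 272, 22, 47], 588, 0.56)]
t dark_a [([410, 221, 25, 8], 162, 0.68), ([410, 205, 25, 6], 155, 0.5)]
t rack [([404, 221, 37, 69], 1460, 0.68)]
t cradle [([351, 175, 52, 29], 1259, 0.6)]
t board [([224, 180, 114, 92], 5912, 0.82)]
s pale_a [([149, 188, 34, 35], 420, 0.93), ([249, 202, 40, 19], 390, 0.85), ([337, 300, 24, 37], 500, 0.83), ([244, 186, 37, 22], 391, 0.77), ([227, 176, 41, 14], 354, 0.71), ([182, 227, 45, 20], 444, 0.61), ([330, 250, 47, 40], 1182, 0.2)]
s dark_a [([350, 286, 16, 36], 395, 0.66), ([251, 305, 38, 55], 511, 0.66), ([357, 272, 16, 35], 291, 0.61)]
s rack [([341, 311, 62, 63], 1275, 0.7)]
s cradle [([330, 250, 48, 39], 1182, 0.61), ([359, 273, 17, 32], 302, 0.26)]
s board [([248, 193, 101, 75], 3061, 0.79)]
```

```bash
cat > fitall.py <<'E'
from h import *
import pickle
f,g,ms=pickle.load(open("m.pkl","rb")); F=[f,g]
def un(n,names,reg):
    m=np.zeros((384,512),bool)
    for t in names:
        for d in ms[n,t]:
            e=d["extent"]
            if d["p"]>.4 and abs(e[0]-reg[0])<reg[2] and abs(e[1]-reg[1])<reg[3]: m|=d["pixels"]
    return m
def close(m): return cv2.morphologyEx(m.astype(np.uint8),cv2.MORPH_CLOSE,np.ones((5,5)))>0
mb=[close(un("t",["board","pale_a"],(223,180,35,25))),close(un("s",["board","pale_a"],(243,190,25,25)))]
b,c=fit(F,mb,lambda v:[place(P,*v) for P in board()],[.555,.12,-.2],[.01,.01,.05]); print("board",b.round(4),c)
b1,c=fit(F[:1],mb[:1],lambda v:[place(P,*v) for P in board()],b,[.01,.01,.05]); print("board top only",b1.round(4),c)
print("corner",place(np.array([[.0825,.110,.012]]),*b))
mr=[close(un("t",["rack","pale_a","dark_a"],(408,222,20,30))),close(un("s",["rack","pale_a","dark_a"],(345,295,25,40)))]
k,c=fit(F,mr,lambda v:[place(P,*v) for P in rack()],[.475,-.345,.1],[.01,.01,.1]); print("rack",k.round(4),c)
mc=[ms["t","cradle"][0]["pixels"],ms["s","cradle"][0]["pixels"]]
q,c=fit(F,mc,lambda v:[place(P,*v[:3]) for P in cradle(v[3]*1000)],[.587,-.212,1.57,.04],[.01,.01,.1,.01]); print("cradle",q.round(4),c)
print("foot",place(np.array([[q[3],0,.024]]),*q[:3]))
# pallets on board by colour
out=[]
for fr in F:
    h=cv2.cvtColor(fr["img"],cv2.COLOR_RGB2HSV)
    inner=draw(fr,[place(box(-102.5,81,-130,109,12,27)*1,*b)],1)>0
    out.append((h,inner))
ms2=[(h[:,:,2]>140)&(h[:,:,1]>60)&i for h,i in out]
pal=[]
for uv in((196,181),(223,179),(246,192)):
    p0=back(f,uv,.02)
    near=[]
    for fr,m in zip(F,ms2):
        n,l,_,cc=cv2.connectedComponentsWithStats(m.astype(np.uint8))
        pp=proj(fr,p0)[0]; j=1+np.argmin(np.linalg.norm(cc[1:]-pp,axis=1)); near.append(l==j)
    v,c=fit(F,near,lambda v:[place(pallet(),*v,z=.012)],[p0[0],p0[1],-.3],[.005,.005,.1]); v1,c1=fit(F[:1],near[:1],lambda v:[place(pallet(),*v,z=.012)],v,[.005,.005,.05])
    Rb=R.from_euler('z',-b[2]).as_matrix(); rel=Rb@np.array([v[0]-b[0],v[1]-b[1],0])-[.0825,.11,0]
    print("pal",v.round(4),round(c,3),"top",v1.round(4),round(c1,3),"rel corner",rel[:2].round(4),"yaw rel",np.degrees(v[2]-b[2]).round(1)); pal.append(v)
np.savez("fit.npz",b=b,k=k,q=q,pal=pal)
im=[]
for fr,(x0,y0,x1,y1) in((f,(150,120,440,260)),(g,(195,140,400,345))):
    s=4; I=cv2.resize(fr["img"][:,:,::-1],None,fx=s,fy=s,interpolation=cv2.INTER_CUBIC).copy()
    for parts in([place(P,*b) for P in board()],[place(P,*k) for P in rack()],[place(P,*q[:3]) for P in cradle(q[3]*1000)],[place(pallet(),*v,z=.012) for v in pal]):
        outline(I,fr,parts,s,(255,0,255))
    im.append(I[y0*s:y1*s,x0*s:x1*s])
a=im[0][:, :4*290]; cv2.imwrite("pics/ovt.png",cv2.resize(a,(800,int(800*a.shape[0]/a.shape[1]))))
a=im[1]; cv2.imwrite("pics/ovs.png",cv2.resize(a,(600,600)))
E
python3 fitall.py
```

```text
board [ 0.5683  0.1286 -0.1983] 0.06313337501795163
board top only [ 0.5691  0.1291 -0.1997] 0.08660182440793074
corner [[0.67090234 0.22018258 0.012     ]]
rack [ 0.4644 -0.3361  0.1751] 0.04170970162357723
cradle [ 0.5887 -0.2129  1.5311  0.0412] 0.07717641996291241
foot [[ 0.59038603 -0.17167887  0.024     ]]
pal [ 0.5719  0.2059 -0.3549] 0.049 top [ 0.5719  0.2059 -0.3549] 0.038 rel corner [-0.0942 -0.0335] yaw rel -9.0
pal [ 0.5785  0.1378 -0.2459] 0.049 top [ 0.5787  0.1377 -0.2476] 0.039 rel corner [-0.0744 -0.099 ] yaw rel -2.7
pal [ 0.5401  0.0731 -0.3264] 0.048 top [ 0.5399  0.0732 -0.3214] 0.039 rel corner [-0.0993 -0.1699] yaw rel -7.3
```

View pics/ovs.png

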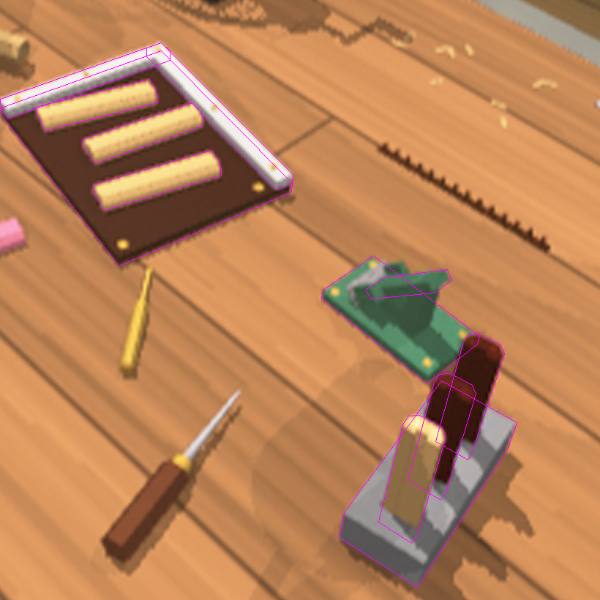

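View pics/ovt.png

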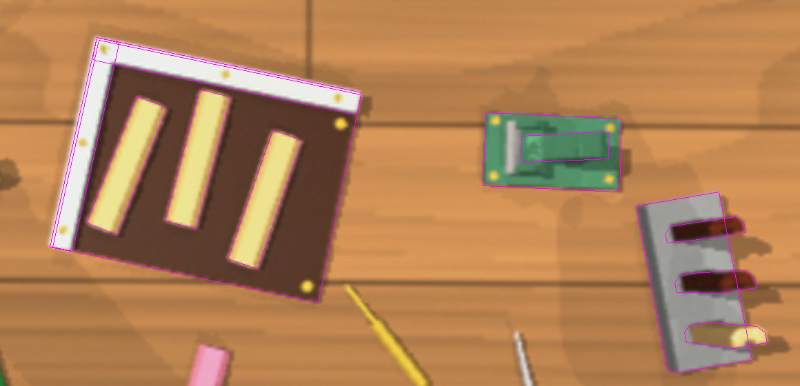

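Both overlays match: the board, board pallets, cradle base and rack outlines all sit on the picture. Pale_d is the pale bar in the near pocket, at about (425,430) in the side crop and (748,336) in the top crop. The green and pink look-alikes are well away. I'll fit pale_d itself next.

```bash
python3 - <<'E'
from h import *
import pickle
f,g,ms=pickle.load(open("m.pkl","rb")); F=[f,g]
d=np.load("fit.npz"); k=d["k"]
mt=[m["pixels"] for m in ms["t","pale_a"] if abs(m["extent"][0]-414)<5][0]
mg=[m["pixels"] for m in ms["s","pale_a"] if abs(m["extent"][0]-337)<5][0]
def mod(v): # visible part: upper 104 mm, z 36..140
    p=onend(0); p[:,2]=np.where(p[:,2]<.03,.036,p[:,2]); return [place(p,v[0],v[1],k[2])]
for FF,MM in((F,[mt,mg]),([g],[mg]),([f],[mt])):
    v,c=fit(FF,MM,mod,place(np.array([[-.048,0,0]]),*k)[0][:2],[.005,.005]); print(v,c)
print("pocket",place(np.array([[-.048,0,0]]),*k))
print("net",[ (back(f,x["point"],.075),x["p"]) for x in tip_of("pale_a",f) if x["point"][0]>400] if 0 else "")
s=6
for fr,(x0,y0,x1,y1),n in((f,(380,190,440,260),"a"),(g,(300,250,380,340),"b")):
    I=cv2.resize(fr["img"][:,:,::-1],None,fx=s,fy=s,interpolation=cv2.INTER_CUBIC).copy(); outline(I,fr,mod(fit(F,[mt,mg],mod,[.417,-.344],[.005,.005])[0]),s,(255,0,255)); 
    c=I[y0*s:y1*s,x0*s:x1*s]; cv2.imwrite(f"pics/d{n}.png",c); globals()[n]=cv2.resize(c,(int(c.shape[1]*540/c.shape[0]),540))
cv2.imwrite("pics/d.png",np.hstack([a,b])[:, :800])
o=readout.get_obs(); M=R.from_rotvec(o["orientation"]).as_matrix(); print(M.round(3))
E
```

```text
[ 0.4175144  -0.34372164] 0.12160160334611364
[ 0.41400488 -0.34488558] 0.05292719809894142
[ 0.41753023 -0.34475121] 0.12381483547127714
pocket [[ 0.4171311  -0.34443087  0.        ]]
net 
[[-0.952  0.307 -0.   ]
 [ 0.307  0.952  0.   ]
 [ 0.     0.    -1.   ]]
```

View pics/d.png

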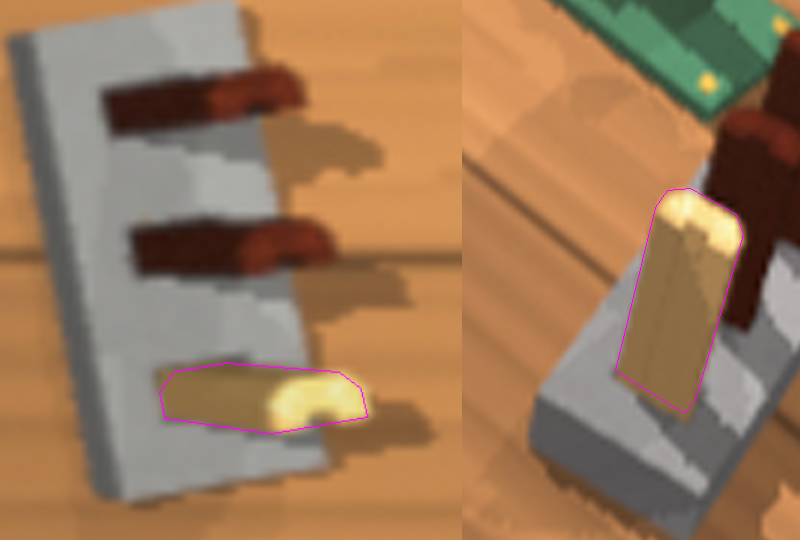

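```bash
cat > plan.py <<'E'
from h import *
d=np.load("fit.npz"); k=d["k"]; q=d["q"]; b=d["b"]
def down(yaw): # tool z down, tool x at yaw
    x=np.array([np.cos(yaw),np.sin(yaw),0]); z=np.array([0,0,-1.]); return np.c_[x,np.cross(z,x),z]
def frame(x,z):
    x=np.asarray(x,float);z=np.asarray(z,float); x/=np.linalg.norm(x); z/=np.linalg.norm(z); return np.c_[x,np.cross(z,x),z]
def state():
    o=readout.get_obs(); M=R.from_rotvec(o["orientation"]).as_matrix()
    print("t",round(o["clock"],2),"tcp",o["tcp_pos"].round(4),"x",M[:,0].round(3),"z",M[:,2].round(3),"F",o["contact_force"].round(1),"w",round(o["grip_width"],4),"q",o["joints"].round(2))
    return o["tcp_pos"],M
def rows(*wps): # (pos,Rot,n)
    p0,M0=state(); p,M=p0,M0
    for (t,T,n) in wps:
        t=np.asarray(t,float); dv=R.from_matrix(M.T@T).as_rotvec()
        for i in range(1,n+1):
            P=p+(t-p)*i/n; Q=M@R.from_rotvec(dv*i/n).as_matrix()
            a=np.r_[M0.T@(P-p0)/.5, R.from_matrix(M0.T@Q).as_rotvec()/(2*np.pi)]
            print([float(v) for v in (a+0).round(4)])
        p,M=t,T
# cradle axes in world
Rc=R.from_euler('z',q[2]).as_matrix(); foot=Rc@[q[3],0,.024]+[q[0],q[1],0]
up=Rc@(np.array([-1,0,1])/2**.5); nrm=Rc@(np.array([1,0,1])/2**.5); cy=Rc[:,1]
Rb=R.from_euler('z',b[2]).as_matrix(); cor=Rb@[.0825,.11,.012]+[b[0],b[1],0]
def onboard(x,y,z): return cor+Rb@np.array([x,y,z])  # corner axes
PZ=.0539
RK=down(k[2]+np.pi)
E
python3 - <<'E'
from plan import *
rows(([.57,.10,.31],RK,10))
B=[.4135,-.3445,.31]
print(foot,up.round(3),nrm.round(3),cor)
E
```

```text
t 2.15 tcp [0.2071 0.6425 0.3039] x [-0.952  0.307  0.   ] z [-0.  0. -1.] F [-0.4 -0.5 -0.2] w 0.0855 q [-1.37  0.48  0.02  1.56 -0.01  1.11 -0.08]
[-0.1024, -0.081, -0.0012, 0.0, -0.0, -0.0077]
[-0.2047, -0.162, -0.0024, 0.0, -0.0, -0.0155]
[-0.3071, -0.243, -0.0037, 0.0, -0.0, -0.0232]
[-0.4095, -0.324, -0.0049, 0.0, -0.0, -0.031]
[-0.5119, -0.405, -0.0061, 0.0, -0.0, -0.0387]
[-0.6142, -0.486, -0.0073, 0.0, -0.0, -0.0465]
[-0.7166, -0.567, -0.0086, 0.0, -0.0, -0.0542]
[-0.819, -0.648, -0.0098, 0.0, -0.0, -0.062]
[-0.9214, -0.729, -0.011, 0.0, -0.0, -0.0697]
[-1.0237, -0.81, -0.0122, 0.0, -0.0, -0.0775]
[ 0.59038603 -0.17167887  0.024     ] [-0.028 -0.707  0.707] [0.028 0.707 0.707] [0.67090234 0.22018258 0.012     ]
```

Request:
step_arm --pt "-0.1 -0.08 0 0 0 -0.008 -1" --pt "-0.2 -0.16 0 0 0 -0.016 -1" --pt "-0.3 -0.24 0 0 0 -0.024 -1" --pt "-0.4 -0.32 0 0 0 -0.032 -1" --pt "-0.5 -0.4 0 0 0 -0.04 -1" --pt "-0.6 -0.48 0 0 0 -0.048 -1" --pt "-0.7 -0.56 -0.01 0 0 -0.056 -1" --pt "-0.8 -0.64 -0.01 0 0 -0.064 -1" --pt "-0.9 -0.72 -0.01 0 0 -0.072 -1" --pt "-0.99 -0.79 -0.01 0 0 -0.0775 -1" --newtons 30

```text
clock: 3.4
tcp_pos: [0.5533, 0.1199, 0.3093]
orientation: [-0.277, 3.128, 0.001]
contact_force: [1.3, 1.2, -0.7]
grip_width: 0.0853
```

```bash
python3 - <<'E'
from plan import *
B=[.4135,-.3445,.29]
rows(([.4135,-.3445,.29],RK,10))
E
```

```text
t 3.4 tcp [0.5533 0.1199 0.3093] x [-0.984 -0.176 -0.001] z [ 0.001  0.001 -1.   ] F [ 1.3  1.2 -0.7] w 0.0853 q [-0.49  0.29  0.2   1.83 -0.07  1.03  1.49]
[0.0439, -0.0865, 0.0038, 0.0, 0.0, 0.0]
[0.0877, -0.1731, 0.0076, 0.0, 0.0, 0.0001]
[0.1316, -0.2596, 0.0114, 0.0, 0.0, 0.0001]
[0.1754, -0.3461, 0.0152, 0.0, 0.0001, 0.0001]
[0.2193, -0.4326, 0.019, 0.0, 0.0001, 0.0001]
[0.2631, -0.5192, 0.0228, 0.0, 0.0001, 0.0002]
[0.307, -0.6057, 0.0266, 0.0, 0.0001, 0.0002]
[0.3508, -0.6922, 0.0304, 0.0, 0.0001, 0.0002]
[0.3947, -0.7788, 0.0341, 0.0001, 0.0001, 0.0002]
[0.4385, -0.8653, 0.0379, 0.0001, 0.0002, 0.0003]
```

Request:
step_arm --pt "0.053 -0.105 0 0 0 0 -1" --pt "0.106 -0.21 0 0 0 0 -1" --pt "0.159 -0.315 0 0 0 0 -1" --pt "0.212 -0.42 0 0 0 0 -1" --pt "0.265 -0.525 0 0 0 0 -1" --pt "0.318 -0.63 0 0 0 0 -1" --pt "0.371 -0.735 0.02 0 0 0 -1" --pt "0.424 -0.84 0.03 0 0 0 -1" --pt "0.4385 -0.8655 0.038 0 0 0 -1" --pt "0.4385 -0.8655 0.038 0 0 0 -1"

```text
clock: 4.65
tcp_pos: [0.4131, -0.3449, 0.2897]
orientation: [-0.274, 3.129, 0.001]
contact_force: [-0.4, 0.9, -1.2]
grip_width: 0.0856
```

```bash
python3 - <<'E'
from plan import *
rows(([.4135,-.3445,.174],RK,1))
f=grab_frame("top"); g=grab_frame("side")
for fr,n in((f,"a"),(g,"b")):
    u=proj(fr,[.4135,-.3445,.12])[0]; s=5; x,y=int(u[0]),int(u[1]); x=min(max(x,40),471)
    I=cv2.resize(fr["img"][y-45:y+45,x-40:x+40,::-1],None,fx=s,fy=s,interpolation=cv2.INTER_CUBIC); globals()[n]=I
cv2.imwrite("pics/g1.png",np.hstack([a,b]))
E
```

```text
t 4.65 tcp [ 0.4131 -0.3449  0.2897] x [-0.985 -0.174 -0.   ] z [ 0.     0.001 -1.   ] F [-0.4  0.9 -1.2] w 0.0856 q [ 0.19  0.28  0.48  1.92 -0.16  0.97  2.48]
[-0.0009, 0.0005, 0.2313, 0.0001, 0.0001, -0.0]
```

View pics/g1.png

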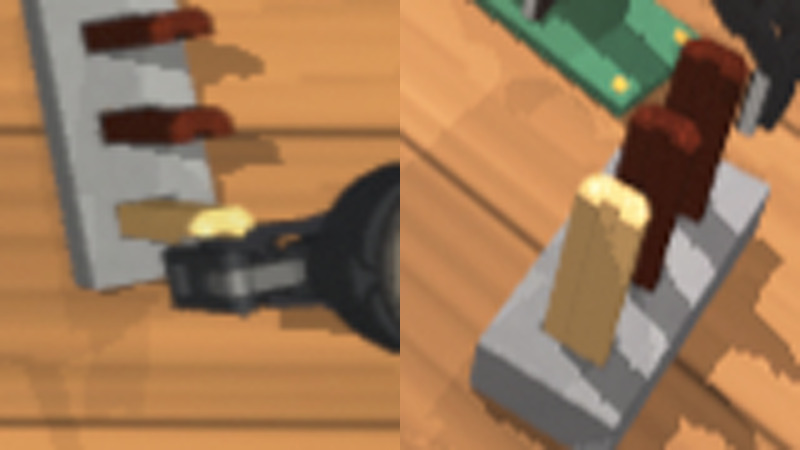

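Request:
step_arm --pt "0 0 0 0 0 0.028 -1" --pt "0 0 0 0 0 0.056 -1" --pt "0 0 0 0 0 0.084 -1" --pt "0 0 0 0 0 0.112 -1" --pt "0 0 0 0 0 0.14 -1" --pt "0 0 0 0 0 0.168 -1" --pt "0 0 0 0 0 0.196 -1" --pt "0 0 0 0 0 0.224 -1" --pt "0 0 0 0 0 0.252 -1" --pt "0 0 0 0 0 0.278 -1"

```text
clock: 6.0
tcp_pos: [0.4159, -0.3407, 0.2899]
orientation: [-2.219, -2.223, -0.005]
contact_force: [0.5, 0.4, 0.6]
grip_width: 0.0855
```

```bash
python3 - <<'E'
from plan import *
rows(([.4135,-.3445,.28],down(k[2]),8),([.4135,-.3445,.25],down(k[2]),2))
E
```

```text
t 6.0 tcp [ 0.4159 -0.3407  0.2899] x [-0.001  1.     0.003] z [ 0.002  0.003 -1.   ] F [0.5 0.4 0.6] w 0.0855 q [-0.1   0.35  0.85  1.94 -0.32  0.99  0.9 ]
[-0.0009, -0.0006, 0.0025, -0.0, -0.0001, 0.0278]
[-0.0019, -0.0012, 0.005, -0.0, -0.0001, 0.0556]
[-0.0028, -0.0018, 0.0074, -0.0, -0.0002, 0.0834]
[-0.0038, -0.0024, 0.0099, -0.0, -0.0003, 0.1112]
[-0.0047, -0.003, 0.0124, -0.0001, -0.0004, 0.139]
[-0.0057, -0.0036, 0.0149, -0.0001, -0.0004, 0.1668]
[-0.0066, -0.0042, 0.0173, -0.0001, -0.0005, 0.1946]
[-0.0076, -0.0048, 0.0198, -0.0001, -0.0006, 0.2224]
[-0.0077, -0.0049, 0.0498, -0.0001, -0.0006, 0.2224]
[-0.0078, -0.0049, 0.0798, -0.0001, -0.0006, 0.2224]
```

Request:
step_arm --pt "-0.001 -0.001 0 0 0 0.028 -1" --pt "-0.002 -0.001 0 0 0 0.056 -1" --pt "-0.003 -0.002 0 0 0 0.084 -1" --pt "-0.004 -0.002 0.01 0 0 0.112 -1" --pt "-0.005 -0.003 0.01 0 0 0.14 -1" --pt "-0.006 -0.004 0.01 0 0 0.168 -1" --pt "-0.007 -0.004 0.01 0 0 0.196 -1" --pt "-0.0078 -0.005 0.02 0 0 0.2224 -1" --pt "-0.0078 -0.005 0.05 0 0 0.2224 -1" --pt "-0.0078 -0.005 0.05 0 0 0.2224 -1"

```text
clock: 7.25
tcp_pos: [0.4137, -0.3429, 0.2635]
orientation: [-3.124, -0.282, -0.001]
contact_force: [-0.0, -0.2, 0.4]
grip_width: 0.0855
```

```bash
python3 - <<'E'
from plan import *
rows(([.4135,-.3445,.174],down(k[2]),1))
E
```

```text
t 7.25 tcp [ 0.4137 -0.3429  0.2635] x [0.984 0.179 0.001] z [-0.     0.005 -1.   ] F [-0.  -0.2  0.4] w 0.0855 q [-0.28  0.55  1.17  1.97 -0.6   1.03 -0.21]
[-0.0011, 0.004, 0.1789, -0.0008, -0.0001, 0.0008]
```

Request:
step_arm --pt "-0.001 0.004 0.05 -0.0008 0 0.0008 -1" --pt "-0.001 0.004 0.1 -0.0008 0 0.0008 -1" --pt "-0.001 0.004 0.14 -0.0008 0 0.0008 -1" --pt "-0.001 0.004 0.179 -0.0008 0 0.0008 -1" --pt "-0.001 0.004 0.179 -0.0008 0 0.0008 -1" --pt "-0.001 0.004 0.179 -0.0008 0 0.0008 1" --pt "-0.001 0.004 0.179 -0.0008 0 0.0008 1" --pt "-0.001 0.004 0.179 -0.0008 0 0.0008 1" --pt "-0.001 0.004 0.179 -0.0008 0 0.0008 1" --pt "-0.001 0.004 0.179 -0.0008 0 0.0008 1" --newtons 30

```text
clock: 8.5
tcp_pos: [0.4138, -0.3448, 0.1744]
orientation: [3.129, 0.274, 0.003]
contact_force: [0.2, -0.7, 4.7]
grip_width: 0.0294
```

```bash
python3 - <<'E'
from plan import *
p,M=state()
rows((p+[0,0,.15],M,1))
E
```

```text
t 8.5 tcp [ 0.4138 -0.3448  0.1744] x [0.985 0.174 0.002] z [ 0.002 -0.001 -1.   ] F [ 0.2 -0.7  4.7] w 0.0294 q [-0.16  0.66  1.02  2.04 -0.75  0.87 -0.11]
t 8.5 tcp [ 0.4138 -0.3448  0.1744] x [0.985 0.174 0.002] z [ 0.002 -0.001 -1.   ] F [ 0.2 -0.7  4.7] w 0.0294 q [-0.16  0.66  1.02  2.04 -0.75  0.87 -0.11]
[0.0005, 0.0002, -0.3, 0.0, 0.0, 0.0]
```

```bash
python3 - <<'E'
from plan import *
p,M=state(); C=frame(nrm,-up)
L=.1644; h=.0042
pre=foot+up*(L+.012)+nrm*(h+.03)
print(pre)
rows((p+[0,0,.16],M,4),([.50,-.33,.34],C,8),(pre+nrm*.06,C,2),(pre,C,3))
E
```

```text
t 8.5 tcp [ 0.4138 -0.3448  0.1744] x [0.985 0.174 0.002] z [ 0.002 -0.001 -1.   ] F [ 0.2 -0.7  4.7] w 0.0294 q [-0.16  0.66  1.02  2.04 -0.75  0.87 -0.11]
[ 0.58639355 -0.27215016  0.17291669]
t 8.5 tcp [ 0.4138 -0.3448  0.1744] x [0.985 0.174 0.002] z [ 0.002 -0.001 -1.   ] F [ 0.2 -0.7  4.7] w 0.0294 q [-0.16  0.66  1.02  2.04 -0.75  0.87 -0.11]
[0.0001, 0.0001, -0.08, 0.0, 0.0, 0.0]
[0.0003, 0.0001, -0.16, 0.0, 0.0, 0.0]
[0.0004, 0.0002, -0.24, 0.0, 0.0, 0.0]
[0.0005, 0.0003, -0.32, 0.0, 0.0, 0.0]
[0.0224, 0.0004, -0.3214, 0.0106, 0.0131, -0.0255]
[0.0443, 0.0005, -0.3227, 0.0212, 0.0262, -0.051]
[0.0661, 0.0005, -0.3241, 0.0318, 0.0393, -0.0764]
[0.088, 0.0006, -0.3254, 0.0424, 0.0524, -0.1019]
[0.1098, 0.0007, -0.3268, 0.053, 0.0655, -0.1274]
[0.1317, 0.0008, -0.3281, 0.0636, 0.0785, -0.1529]
[0.1536, 0.0009, -0.3295, 0.0742, 0.0916, -0.1783]
[0.1754, 0.001, -0.3308, 0.0847, 0.1047, -0.2038]
[0.2794, -0.0825, -0.2061, 0.0847, 0.1047, -0.2038]
[0.3833, -0.166, -0.0813, 0.0847, 0.1047, -0.2038]
[0.3773, -0.1384, -0.053, 0.0847, 0.1047, -0.2038]
[0.3712, -0.1108, -0.0247, 0.0847, 0.1047, -0.2038]
[0.3651, -0.0832, 0.0036, 0.0847, 0.1047, -0.2038]
```

Request:
step_arm --pt "0 0 -0.08 0 0 0 1" --pt "0 0 -0.16 0 0 0 1" --pt "0 0 -0.24 0 0 0 1" --pt "0 0 -0.32 0 0 0 1" --pt "0.022 0 -0.325 0.01 0.012 -0.024 1" --pt "0.044 0 -0.325 0.02 0.025 -0.048 1" --pt "0.066 0 -0.325 0.03 0.037 -0.072 1" --pt "0.088 0 -0.325 0.04 0.05 -0.097 1" --pt "0.11 0 -0.325 0.05 0.062 -0.121 1" --pt "0.132 0 -0.328 0.06 0.075 -0.145 1"

```text
clock: 9.75
tcp_pos: [0.4784, -0.3332, 0.3384]
orientation: [-2.27, -1.421, -0.586]
contact_force: [1.0, -0.4, -0.9]
grip_width: 0.0292
```

```bash
python3 - <<'E'
from plan import *
C=frame(nrm,-up)
L=.1644; h=.0042
pre=foot+up*(L+.012)+nrm*(h+.03)
rows(([.54,-.31,.32],C,4),(pre+nrm*.06,C,3),(pre,C,3))
E
```

```text
t 9.75 tcp [ 0.4784 -0.3332  0.3384] x [0.396 0.741 0.542] z [ 0.138  0.535 -0.833] F [ 1.  -0.4 -0.9] w 0.0292 q [ 0.2   0.52  0.74  1.67 -0.78  1.54  0.71]
[0.0158, 0.0242, 0.0181, 0.0062, 0.0074, -0.0145]
[0.0316, 0.0485, 0.0362, 0.0123, 0.0147, -0.0289]
[0.0474, 0.0727, 0.0543, 0.0185, 0.0221, -0.0434]
[0.0633, 0.097, 0.0724, 0.0246, 0.0295, -0.0579]
[0.0778, 0.1121, 0.1636, 0.0246, 0.0295, -0.0579]
[0.0924, 0.1272, 0.2548, 0.0246, 0.0295, -0.0579]
[0.1069, 0.1423, 0.346, 0.0246, 0.0295, -0.0579]
[0.0702, 0.1558, 0.3543, 0.0246, 0.0295, -0.0579]
[0.0335, 0.1693, 0.3626, 0.0246, 0.0295, -0.0579]
[-0.0032, 0.1828, 0.3709, 0.0246, 0.0295, -0.0579]
```

Request:
step_arm --pt "0.016 0.024 0.018 0.006 0.007 -0.0145 1" --pt "0.032 0.048 0.036 0.012 0.015 -0.029 1" --pt "0.047 0.073 0.054 0.0185 0.022 -0.0434 1" --pt "0.063 0.097 0.072 0.0246 0.0295 -0.0579 1" --pt "0.078 0.112 0.164 0.0246 0.0295 -0.0579 1" --pt "0.092 0.127 0.255 0.0246 0.0295 -0.0579 1" --pt "0.107 0.142 0.346 0.0246 0.0295 -0.0579 1" --pt "0.07 0.156 0.354 0.0246 0.0295 -0.0579 1" --pt "0.034 0.169 0.363 0.0246 0.0295 -0.0579 1" --pt "0.034 0.169 0.363 0.0246 0.0295 -0.0579 1"

```text
clock: 11.0
tcp_pos: [0.5856, -0.2604, 0.186]
orientation: [-1.804, -1.726, -0.744]
contact_force: [0.4, 0.7, -1.2]
grip_width: 0.0296
```

```bash
python3 - <<'E'
from plan import *
C=frame(nrm,-up)
L=.1644; h=.0042
rows((foot+up*(L+.01)+nrm*(h+.02),C,1),(foot+up*(L)+nrm*(h),C,1))
f=grab_frame("top"); g=grab_frame("side")
p,M=state()
P=pallet(); # tool axes: pallet z=tool x, pallet x=tool z
T=np.c_[P[:,2]-h, P[:,1]*-1, P[:,0]+L-.065]@M.T+p
for fr,n in((f,"a"),(g,"b")):
    u=proj(fr,foot+up*.06)[0]; s=6; x,y=int(u[0]),int(u[1]); x=min(max(x,33),471)
    I=cv2.resize(fr["img"][:,:,::-1],None,fx=s,fy=s,interpolation=cv2.INTER_CUBIC).copy()
    outline(I,fr,[place(Q,*q[:3]) for Q in cradle(q[3]*1000)],s,(255,0,255)); outline(I,fr,[T],s,(255,0,0))
    I=I[(y-45)*s:(y+45)*s,(x-33)*s:(x+33)*s]; globals()[n]=I
cv2.imwrite("pics/g2.png",np.hstack([a,b]))
E
```

```text
t 11.0 tcp [ 0.5856 -0.2604  0.186 ] x [0.032 0.707 0.706] z [ 0.029  0.705 -0.708] F [ 0.4  0.7 -1.2] w 0.0296 q [ 0.25  0.82  0.5   1.57 -0.94  1.54  1.06]
[-0.0551, 0.0027, 0.006, 0.0002, 0.0002, -0.0006]
[-0.095, 0.0028, 0.0261, 0.0002, 0.0002, -0.0006]
t 11.1 tcp [ 0.5866 -0.2589  0.1875] x [0.029 0.707 0.707] z [ 0.03   0.706 -0.708] F [-0.4  0.   0.1] w 0.0294 q [ 0.24  0.82  0.5   1.57 -0.94  1.54  1.06]
```

View pics/g2.png

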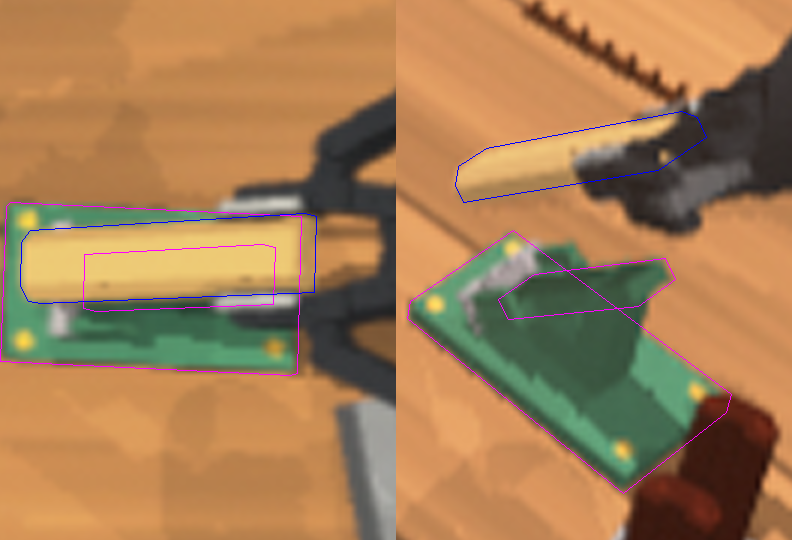

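Crop shows pale_d held above the cradle, outline at (20–315, 215–300) in the top half agreeing with the picture. The shoe's lip is near (62,280), so the foot may be up to 3 mm farther upslope than fitted. I'll feel for it.

Request:
step_arm --pt "-0.02 0.003 -0.002 0 0 0 1" --pt "-0.04 0.003 -0.002 0 0 0 1" --pt "-0.06 0.003 -0.002 0 0 0 1" --pt "-0.075 0.003 -0.002 0 0 0 1" --pt "-0.085 0.003 -0.002 0 0 0 1" --pt "-0.087 0.003 -0.002 0 0 0 1" --pt "-0.087 0.003 0.004 0 0 0 1" --pt "-0.087 0.003 0.01 0 0 0 1" --pt "-0.087 0.003 0.01 0 0 0 1" --pt "-0.087 0.003 0.01 0 0 0 1"

```text
clock: 12.35
tcp_pos: [0.5871, -0.2861, 0.1533]
orientation: [-1.802, -1.729, -0.746]
contact_force: [-0.1, 0.2, -1.2]
grip_width: 0.0294
```

```bash
python3 - <<'E'
from plan import *
C=frame(nrm,-up)
L=.1644; h=.0042
p,M=state(); e=p-foot; print("gap slope %.4f nrm %.4f lat %.4f"%(e@up-L,e@nrm-h,e@cy))
print("F tool",M.T@readout.get_obs()["contact_force"])
E
```

```text
t 12.35 tcp [ 0.5871 -0.2861  0.1533] x [0.029 0.707 0.707] z [ 0.03   0.706 -0.708] F [-0.1  0.2 -1.2] w 0.0294 q [ 0.29  0.88  0.49  1.53 -0.95  1.53  1.1 ]
gap slope 0.0080 nrm 0.0063 lat -0.0012
F tool [-0.72270966 -0.11683268  0.9405349 ]
```

Request:
step_arm --pt "-0.004 -0.002 0 0 0 0 1" --pt "-0.008 -0.002 0 0 0 0 1" --pt "-0.01 -0.002 0.003 0 0 0 1" --pt "-0.01 -0.002 0.006 0 0 0 1" --pt "-0.01 -0.002 0.009 0 0 0 1" --pt "-0.01 -0.002 0.012 0 0 0 1" --pt "-0.01 -0.002 0.014 0 0 0 1" --pt "-0.01 -0.002 0.016 0 0 0 1" --pt "-0.01 -0.002 0.016 0 0 0 1" --pt "-0.01 -0.002 0.016 0 0 0 1"

```text
clock: 13.6
tcp_pos: [0.5863, -0.2838, 0.1442]
orientation: [-1.801, -1.729, -0.747]
contact_force: [0.1, 1.3, 2.6]
grip_width: 0.0294
```

```bash
cat > crad.py <<'E'
from plan import *
L=.1644; h=.0042
p,M=state(); e=p-foot; print("gap slope %.4f nrm %.4f lat %.4f"%(e@up-L,e@nrm-h,e@cy))
o=readout.get_obs();print("F tool",M.T@o["contact_force"],"mom",M.T@o["moment"])
E
python3 crad.py
```

```text
t 13.6 tcp [ 0.5863 -0.2838  0.1442] x [0.029 0.707 0.707] z [ 0.03   0.706 -0.707] F [0.1 1.3 2.6] w 0.0294 q [ 0.29  0.89  0.49  1.54 -0.95  1.52  1.11]
gap slope -0.0001 nrm 0.0015 lat -0.0003
F tool [ 2.77251551  0.03664316 -0.87320352] mom [-0.05887644 -0.0338668  -0.0011548 ]
```

Request:
step_arm --pt "0 0 0.001 0 0 0 1" --pt "0 0 0.002 0 0 0 1" --pt "0 0 0.003 0 0 0 1" --pt "0 0 0.004 0 0 0 1" --pt "0 0 0.005 0 0 0 1" --pt "0 0 0.006 0 0 0 1" --pt "0 0 0.007 0 0 0 1" --pt "0 0 0.008 0 0 0 1" --pt "0 0 0.008 0 0 0 1" --pt "0 0 0.008 0 0 0 1"

```text
clock: 14.85
tcp_pos: [0.5862, -0.2836, 0.144]
orientation: [-1.804, -1.731, -0.748]
contact_force: [-2.3, -5.9, 15.0]
grip_width: 0.0297
```

```bash
python3 crad.py
```

```text
t 14.85 tcp [ 0.5862 -0.2836  0.144 ] x [0.028 0.708 0.705] z [ 0.033  0.705 -0.709] F [-2.3 -5.9 15. ] w 0.0297 q [ 0.29  0.89  0.49  1.54 -0.95  1.52  1.11]
gap slope -0.0004 nrm 0.0014 lat -0.0003
F tool [  6.33489483  -1.97403794 -14.82537592] mom [ 0.66606255  0.81043093 -0.00694141]
```

Request:
step_arm --pt "0 0 0.001 0 0 0 1" --pt "0 0 0.001 0 0 0 1" --pt "0 0 0.001 0 0 0 0.2" --pt "0 0 0.001 0 0 0 -0.5" --pt "0 0 0.001 0 0 0 -1" --pt "0 0 0.001 0 0 0 -1" --pt "0 0 -0.04 0 0 0 -1" --pt "0 0 -0.1 0 0 0 -1" --pt "0 0 -0.17 0 0 0 -1" --pt "0 0 -0.25 0 0 0 -1"

```text
clock: 16.1
tcp_pos: [0.5818, -0.3733, 0.2343]
orientation: [-1.805, -1.731, -0.747]
contact_force: [0.0, -0.5, -0.3]
grip_width: 0.0853
```

```bash
python3 - <<'E'
from plan import *
f=grab_frame("top"); g=grab_frame("side")
P=pallet(); T=foot+(P[:,0:1]*-1+.065)*up+P[:,1:2]*cy+P[:,2:3]*nrm
for fr,n in((f,"a"),(g,"b")):
    u=proj(fr,foot+up*.06)[0]; s=6; x,y=int(u[0]),int(u[1]); x=min(max(x,33),471)
    I=cv2.resize(fr["img"][:,:,::-1],None,fx=s,fy=s,interpolation=cv2.INTER_CUBIC).copy()
    outline(I,fr,[T],s,(255,0,0))
    I=I[(y-45)*s:(y+45)*s,(x-33)*s:(x+33)*s]; globals()[n]=I
cv2.imwrite("pics/g3.png",np.hstack([a,b]))
G=frame(-up,-nrm); G2=frame(up,-nrm)
p,M=state()
for n,X in(("x down",G),("x up",G2)): print(n,np.degrees(R.from_matrix(M.T@X).as_rotvec()))
E
```

```text
t 16.2 tcp [ 0.581  -0.3775  0.2369] x [0.029 0.713 0.7  ] z [ 0.038  0.699 -0.714] F [ 1.2 -0.9  0.8] w 0.0855 q [ 0.39  0.87  0.54  1.34 -0.89  1.72  1.04]
x down [  0.43780469 -89.43450782  -0.50626483]
x up [-126.32868826   -0.6184111   127.57970387]
```

View pics/g3.png

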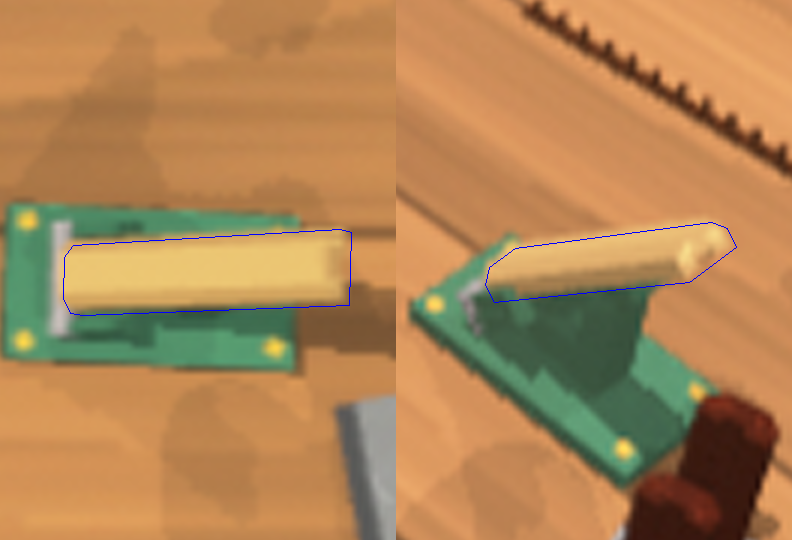

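Pale_d lies seated in the cradle: the outline at (65–350, 230–315) in the top half matches, with its end against the shoe. Next I regrasp it at mid-length, square to the slope.

```bash
python3 - <<'E'
from plan import *
G=frame(-up,-nrm)
p,M=state()
mid=R.from_matrix(M)*R.from_rotvec(R.from_matrix(M.T@G).as_rotvec()/2)
rows(([.585,-.25,.36],mid.as_matrix(),5),(foot+up*.065+nrm*.2,G,5))
E
```

```text
t 16.2 tcp [ 0.581  -0.3775  0.2369] x [0.029 0.713 0.7  ] z [ 0.038  0.699 -0.714] F [ 1.2 -0.9  0.8] w 0.0855 q [ 0.39  0.87  0.54  1.34 -0.89  1.72  1.04]
t 16.2 tcp [ 0.581  -0.3775  0.2369] x [0.029 0.713 0.7  ] z [ 0.038  0.699 -0.714] F [ 1.2 -0.9  0.8] w 0.0855 q [ 0.39  0.87  0.54  1.34 -0.89  1.72  1.04]
[0.0709, -0.0005, 0.0005, 0.0001, -0.0248, -0.0001]
[0.1418, -0.001, 0.0011, 0.0002, -0.0497, -0.0003]
[0.2127, -0.0015, 0.0016, 0.0004, -0.0745, -0.0004]
[0.2836, -0.002, 0.0022, 0.0005, -0.0994, -0.0006]
[0.3545, -0.0025, 0.0027, 0.0006, -0.1242, -0.0007]
[0.3625, -0.0025, 0.0939, 0.0007, -0.1491, -0.0008]
[0.3706, -0.0026, 0.1851, 0.0009, -0.1739, -0.001]
[0.3787, -0.0026, 0.2762, 0.001, -0.1987, -0.0011]
[0.3867, -0.0027, 0.3674, 0.0011, -0.2236, -0.0013]
[0.3948, -0.0027, 0.4585, 0.0012, -0.2484, -0.0014]
```

Request:
step_arm --pt "0.07 0 0 0 -0.025 0 -1" --pt "0.142 0 0 0 -0.05 0 -1" --pt "0.213 0 0 0 -0.075 0 -1" --pt "0.284 0 0 0 -0.099 0 -1" --pt "0.355 0 0 0 -0.124 0 -1" --pt "0.363 0 0.094 0 -0.149 0 -1" --pt "0.371 -0.002 0.185 0 -0.174 0 -1" --pt "0.379 -0.002 0.276 0.001 -0.199 -0.001 -1" --pt "0.387 -0.002 0.367 0.001 -0.224 -0.001 -1" --pt "0.395 -0.003 0.458 0.0012 -0.2484 -0.0014 -1"

```text
clock: 17.45
tcp_pos: [0.5946, -0.0744, 0.2115]
orientation: [1.796, 1.727, -0.745]
contact_force: [0.9, 1.1, -0.7]
grip_width: 0.0855
```

```bash
python3 - <<'E'
from plan import *
G=frame(-up,-nrm)
rows((foot+up*.065+nrm*.2,G,1),(foot+up*.065+nrm*.074,G,4))
E
```

```text
t 17.45 tcp [ 0.5946 -0.0744  0.2115] x [ 0.028  0.704 -0.709] z [-0.025 -0.709 -0.705] F [ 0.9  1.1 -0.7] w 0.0855 q [-1.    0.93  1.13  1.89 -0.04  0.83 -0.07]
[-0.0025, -0.0008, 0.0029, 0.0005, 0.0005, -0.0001]
[-0.0023, -0.001, 0.0659, 0.0005, 0.0005, -0.0001]
[-0.0021, -0.0012, 0.1289, 0.0005, 0.0005, -0.0001]
[-0.0019, -0.0014, 0.1919, 0.0005, 0.0005, -0.0001]
[-0.0017, -0.0016, 0.2549, 0.0005, 0.0005, -0.0001]
```

Request:
step_arm --pt "-0.002 -0.001 0.06 0.0005 0.0005 0 -1" --pt "-0.002 -0.001 0.12 0.0005 0.0005 0 -1" --pt "-0.002 -0.0014 0.18 0.0005 0.0005 0 -1" --pt "-0.002 -0.0016 0.24 0.0005 0.0005 0 -1" --pt "-0.002 -0.0016 0.255 0.0005 0.0005 0 -1" --pt "-0.002 -0.0016 0.255 0.0005 0.0005 0 1" --pt "-0.002 -0.0016 0.255 0.0005 0.0005 0 1" --pt "-0.002 -0.0016 0.255 0.0005 0.0005 0 1" --pt "-0.002 -0.0016 0.255 0.0005 0.0005 0 1" --pt "-0.002 -0.0016 0.255 0.0005 0.0005 0 1" --newtons 30

```text
clock: 18.7
tcp_pos: [0.5911, -0.1647, 0.1227]
orientation: [1.799, 1.73, -0.744]
contact_force: [-0.9, 4.6, 4.8]
grip_width: 0.0291
```

```bash
python3 - <<'E'
from plan import *
G=frame(-up,-nrm)
p,M=state(); e=p-foot; print(e@up,e@nrm,e@cy)
print(onboard(-.085,-.222,0.012+.1))
D=down(b[2]+np.pi)
p2=p+nrm*.07; V=R.from_rotvec([np.pi/4,0,0]).as_matrix()@G
rows((p2,M,3),([.55,-.02,.25],V,4),([.53,.03,.25],D,8))
print(D)
E
```

```text
t 18.7 tcp [ 0.5911 -0.1647  0.1227] x [ 0.028  0.707 -0.707] z [-0.027 -0.706 -0.707] F [-0.9  4.6  4.8] w 0.0291 q [-0.81  1.03  1.02  1.94 -0.07  0.59 -0.04]
0.06484001199572849 0.07468446081861882 -0.00044301672063393915
[0.54383229 0.01927912 0.124     ]
t 18.7 tcp [ 0.5911 -0.1647  0.1227] x [ 0.028  0.707 -0.707] z [-0.027 -0.706 -0.707] F [-0.9  4.6  4.8] w 0.0291 q [-0.81  1.03  1.02  1.94 -0.07  0.59 -0.04]
[0.0, 0.0, -0.0467, 0.0, 0.0, 0.0]
[0.0, 0.0001, -0.0933, 0.0, 0.0, 0.0]
[0.0, 0.0001, -0.14, 0.0, 0.0, 0.0]
[0.0056, -0.0232, -0.2006, 0.0009, 0.0312, -0.0009]
[0.0111, -0.0466, -0.2612, 0.0018, 0.0624, -0.0017]
[0.0167, -0.0699, -0.3218, 0.0027, 0.0936, -0.0026]
[0.0222, -0.0933, -0.3824, 0.0037, 0.1249, -0.0035]
[0.0309, -0.0988, -0.3911, -0.0077, 0.1245, -0.0297]
[0.0396, -0.1042, -0.3998, -0.0191, 0.1235, -0.0559]
[0.0483, -0.1097, -0.4085, -0.0306, 0.1219, -0.0821]
[0.057, -0.1152, -0.4172, -0.042, 0.1195, -0.1082]
[0.0657, -0.1207, -0.4259, -0.0534, 0.1165, -0.1343]
[0.0744, -0.1262, -0.4346, -0.0649, 0.1128, -0.1604]
[0.0831, -0.1317, -0.4433, -0.0763, 0.1084, -0.1864]
[0.0918, -0.1371, -0.452, -0.0878, 0.1032, -0.2123]
[[-0.98040177  0.19700857  0.        ]
 [ 0.19700857  0.98040177  0.        ]
 [ 0.          0.         -1.        ]]
```

Request:
step_arm --pt "0 0 -0.03 0 0 0 1" --pt "0 0 -0.08 0 0 0 1" --pt "0 0 -0.14 0 0 0 1" --pt "0.006 -0.023 -0.2 0.001 0.028 -0.001 1" --pt "0.011 -0.047 -0.261 0.002 0.056 -0.002 1" --pt "0.017 -0.07 -0.322 0.003 0.084 -0.003 1" --pt "0.02 -0.085 -0.36 0.003 0.11 -0.003 1" --pt "0.022 -0.093 -0.382 0.004 0.125 -0.0035 1" --pt "0.031 -0.099 -0.391 -0.008 0.1245 -0.03 1" --pt "0.04 -0.104 -0.4 -0.019 0.1235 -0.056 1"

```text
clock: 19.95
tcp_pos: [0.5446, -0.0075, 0.2506]
orientation: [-1.821, -2.54, 0.024]
contact_force: [0.3, -0.2, -1.7]
grip_width: 0.029
```

```bash
python3 - <<'E'
from plan import *
D=down(b[2]+np.pi)
t=onboard(-.085,-.222,.074+.08)
rows((t,D,7))
pal=np.load("fit.npz")["pal"]
for v in pal:
    for c in place(np.array([[sx*.065,sy*.015,0] for sx in(-1,1) for sy in(-1,1)]),*v): print((Rb.T@(c-[cor[0],cor[1],0]))[:2].round(4),end=" ")
    print()
E
```

```text
t 19.95 tcp [ 0.5446 -0.0075  0.2506] x [-0.321  0.947  0.004] z [-0.022 -0.003 -1.   ] F [ 0.3 -0.2 -1.7] w 0.029 q [-0.66  0.4   0.72  1.95 -0.32  0.93  0.55]
[0.0072, 0.0028, 0.0241, -0.0004, -0.0003, -0.0238]
[0.0145, 0.0056, 0.0483, -0.0008, -0.0007, -0.0475]
[0.0217, 0.0084, 0.0724, -0.0012, -0.001, -0.0713]
[0.0289, 0.0111, 0.0966, -0.0016, -0.0014, -0.0951]
[0.0361, 0.0139, 0.1207, -0.002, -0.0017, -0.1188]
[0.0434, 0.0167, 0.1448, -0.0024, -0.0021, -0.1426]
[0.0506, 0.0195, 0.169, -0.0029, -0.0024, -0.1664]
[-0.1608 -0.0382] [-0.1561 -0.0085] [-0.0324 -0.0585] [-0.0277 -0.0288] 
[-0.14   -0.1109] [-0.1386 -0.0809] [-0.0101 -0.1171] [-0.0087 -0.0871] 
[-0.1656 -0.1765] [-0.1618 -0.1468] [-0.0367 -0.1931] [-0.0329 -0.1634]
```

```bash
python3 - <<'E'
from plan import *
import pickle
f,g,ms=pickle.load(open("m.pkl","rb"))
for uv in((273.2,164.9),(261.2,223.6)): print((Rb.T@(back(f,uv,.012)-cor)).round(4))
D=down(b[2]+np.pi)
rows((onboard(-.095,-.224,.0747+.06),D,7),(onboard(-.095,-.224,.0747+.008),D,3))
E
```

```text
[-0.0132 -0.227   0.    ]
[-0.1724 -0.2274  0.    ]
t 19.95 tcp [ 0.5446 -0.0075  0.2506] x [-0.321  0.947  0.004] z [-0.022 -0.003 -1.   ] F [ 0.3 -0.2 -1.7] w 0.029 q [-0.66  0.4   0.72  1.95 -0.32  0.93  0.55]
[0.0081, 0.0002, 0.0297, -0.0004, -0.0003, -0.0238]
[0.0163, 0.0003, 0.0594, -0.0008, -0.0007, -0.0475]
[0.0244, 0.0005, 0.0891, -0.0012, -0.001, -0.0713]
[0.0326, 0.0006, 0.1189, -0.0016, -0.0014, -0.0951]
[0.0407, 0.0008, 0.1486, -0.002, -0.0017, -0.1188]
[0.0489, 0.0009, 0.1783, -0.0024, -0.0021, -0.1426]
[0.057, 0.0011, 0.208, -0.0029, -0.0024, -0.1664]
[0.0569, 0.0018, 0.2427, -0.0029, -0.0024, -0.1664]
[0.0567, 0.0026, 0.2773, -0.0029, -0.0024, -0.1664]
[0.0566, 0.0034, 0.312, -0.0029, -0.0024, -0.1664]
```

Request:
step_arm --pt "0.008 0 0.03 0 0 -0.024 1" --pt "0.016 0 0.06 -0.001 -0.001 -0.048 1" --pt "0.024 0 0.09 -0.001 -0.001 -0.071 1" --pt "0.033 0 0.119 -0.002 -0.001 -0.095 1" --pt "0.041 0 0.149 -0.002 -0.002 -0.119 1" --pt "0.049 0 0.178 -0.0024 -0.002 -0.143 1" --pt "0.057 0.001 0.2 -0.003 -0.0024 -0.1664 1" --pt "0.057 0.001 0.225 -0.003 -0.0024 -0.1664 1" --pt "0.057 0.002 0.25 -0.003 -0.0024 -0.1664 1" --pt "0.057 0.003 0.27 -0.003 -0.0024 -0.1664 1"

```text
clock: 21.2
tcp_pos: [0.5338, 0.0193, 0.1149]
orientation: [0.313, 3.126, 0.0]
contact_force: [0.1, -0.1, -0.1]
grip_width: 0.0288
```

```bash
python3 - <<'E'
from plan import *
D=down(b[2]+np.pi)
p,M=state(); print((Rb.T@(p-cor)).round(4), np.degrees(R.from_matrix(D.T@M).as_rotvec()).round(2))
rows((onboard(-.095,-.224,.0747+.004),D,1))
f=grab_frame("top"); g=grab_frame("side")
for fr,n in((f,"a"),(g,"b")):
    u=proj(fr,onboard(-.09,-.17,0))[0]; s=6; x,y=int(u[0]),int(u[1])
    I=cv2.resize(fr["img"][:,:,::-1],None,fx=s,fy=s,interpolation=cv2.INTER_CUBIC).copy()
    globals()[n]=I[(y-45)*s:(y+45)*s,(x-33)*s:(x+33)*s]
cv2.imwrite("pics/g4.png",np.hstack([a,b]))
E
```

```text
t 21.2 tcp [0.5338 0.0193 0.1149] x [-0.98   0.198  0.   ] z [ 0.  0. -1.] F [ 0.1 -0.1 -0.1] w 0.0288 q [-0.41  0.53  0.33  2.05 -0.3   0.6   1.49]
[-0.0949 -0.2239  0.1029] [-0.02  0.    0.08]
t 21.2 tcp [0.5338 0.0193 0.1149] x [-0.98   0.198  0.   ] z [ 0.  0. -1.] F [ 0.1 -0.1 -0.1] w 0.0288 q [-0.41  0.53  0.33  2.05 -0.3   0.6   1.49]
[0.0003, -0.0001, 0.0485, 0.0, -0.0, -0.0002]
```

View pics/g4.png

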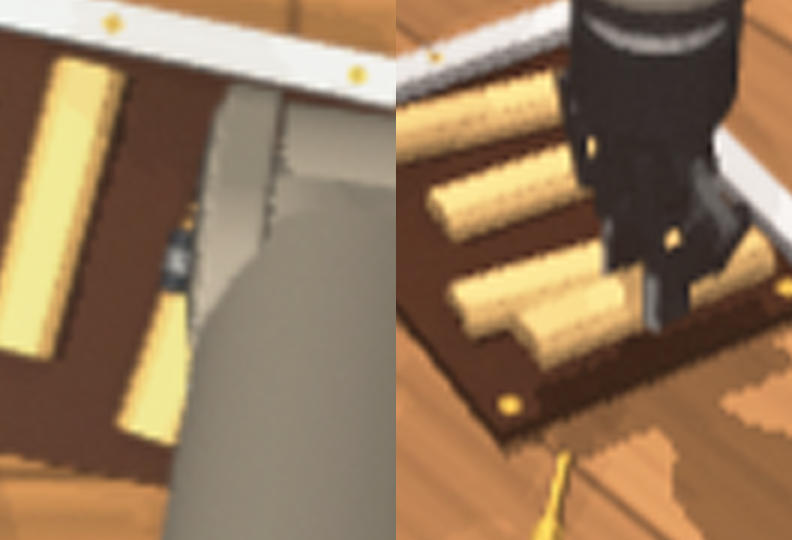

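The side half shows pale_d held level at about (640,290), rounded side up, just above the board and beside pale_c. I'm lowering it by feel.

Request:
step_arm --pt "0 0 0.015 0 0 0 1" --pt "0 0 0.03 0 0 0 1" --pt "0 0 0.042 0 0 0 1" --pt "0 0 0.048 0 0 0 1" --pt "0 0 0.05 0 0 0 1" --pt "0 0 0.052 0 0 0 1" --pt "0 0 0.054 0 0 0 1" --pt "0 0 0.055 0 0 0 1" --pt "0 0 0.055 0 0 0 1" --pt "0 0 0.055 0 0 0 1"

```text
clock: 22.55
tcp_pos: [0.5333, 0.0194, 0.0871]
orientation: [-0.312, -3.125, 0.0]
contact_force: [-0.9, -0.5, -0.1]
grip_width: 0.0288
```

Request:
step_arm --pt "0 0 0.001 0 0 0 1" --pt "0 0 0.001 0 0 0 1" --pt "0 0 0.002 0 0 0 1" --pt "0 0 0.002 0 0 0 1" --pt "0 0 0.003 0 0 0 1" --pt "0 0 0.003 0 0 0 1" --pt "0 0 0.004 0 0 0 1" --pt "0 0 0.004 0 0 0 1" --pt "0 0 0.004 0 0 0 1" --pt "0 0 0.004 0 0 0 1"

```text
clock: 23.8
tcp_pos: [0.5333, 0.0193, 0.0856]
orientation: [-0.312, -3.125, -0.001]
contact_force: [-1.1, 0.2, 6.4]
grip_width: 0.0289
```

Request:
step_arm --pt "0 0 0 0 0 0 1" --pt "0 0 0 0 0 0 0.12" --pt "0 0 0 0 0 0 0.12" --pt "0 0 0 0 0 0 0.12" --pt "0 0 0 0 0 0 0.12" --pt "0 0 -0.02 0 0 0 0.12" --pt "0 0 -0.05 0 0 0 0.12" --pt "0 0 -0.1 0 0 0 0.12" --pt "0 0 -0.2 0 0 0 0.12" --pt "0 0 -0.3 0 0 0 0.12"

```text
clock: 25.05
tcp_pos: [0.5333, 0.0191, 0.238]
orientation: [-0.313, -3.125, -0.001]
contact_force: [1.4, 0.9, -0.1]
grip_width: 0.0378
```

```bash
cat > meas.py <<'E'
from plan import *
def measure(guess,cams=("side",)):
    F=[grab_frame(c) for c in cams]; state()
    M=[]
    for fr in F:
        h=cv2.cvtColor(fr["img"],cv2.COLOR_RGB2HSV); inner=draw(fr,[place(box(-102.5,81,-130,109,12,27),*b)],1)>0
        M.append((h[:,:,2]>140)&(h[:,:,1]>60)&inner)
    return F,M
E
python3 - <<'E'
from plan import *
# push-left geometry: tool y along board x, tool x along board y
p,M=state(); print((Rb.T@(p-cor)).round(4))
f=grab_frame("top"); g=grab_frame("side")
cv2.imwrite("pics/t5.png",f["img"][:,:,::-1])
import pickle; pickle.dump((f,g),open("m5.pkl","wb"))
I=[cv2.resize(fr["img"][int(u[1])-50:int(u[1])+50,int(u[0])-66:int(u[0])+66,::-1],None,fx=4.5,fy=4.5,interpolation=cv2.INTER_CUBIC) for fr in(f,g) for u in[proj(fr,[b[0],b[1],.01])[0]]]
cv2.imwrite("pics/g5.png",cv2.resize(np.vstack(I),None,fx=.65,fy=.65))
D=down(b[2]+np.pi/2)
rows((onboard(-.09,-.30,.25),D,9))
E
```

```text
t 25.05 tcp [0.5333 0.0191 0.238 ] x [-0.98   0.198  0.001] z [-0.001  0.    -1.   ] F [ 1.4  0.9 -0.1] w 0.0378 q [-0.5   0.34  0.43  1.98 -0.19  0.86  1.4 ]
[-0.0953 -0.2242  0.226 ]
t 25.15 tcp [0.5364 0.019  0.2418] x [-0.98   0.199 -0.008] z [ 0.009  0.003 -1.   ] F [ 1.2  0.4 -0.3] w 0.0377 q [-0.5   0.34  0.43  1.98 -0.19  0.86  1.4 ]
[-0.0006, -0.0169, -0.0046, 0.0002, 0.0001, 0.0277]
[-0.0011, -0.0339, -0.0091, 0.0004, 0.0001, 0.0555]
[-0.0017, -0.0508, -0.0137, 0.0005, 0.0002, 0.0832]
[-0.0022, -0.0677, -0.0182, 0.0007, 0.0002, 0.111]
[-0.0028, -0.0846, -0.0228, 0.0009, 0.0003, 0.1387]
[-0.0033, -0.1016, -0.0273, 0.0011, 0.0003, 0.1665]
[-0.0039, -0.1185, -0.0319, 0.0013, 0.0004, 0.1942]
[-0.0044, -0.1354, -0.0364, 0.0014, 0.0004, 0.222]
[-0.005, -0.1523, -0.041, 0.0016, 0.0005, 0.2497]
```

View pics/g5.png

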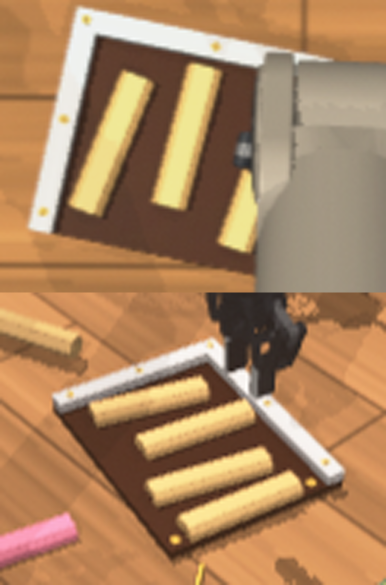

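pale_d now lies flat, rounded side up, right of the other three at about (240,505) in the lower half. Before choosing the pushing lane I'll check how close the punch is.

```bash
python3 - <<'E'
from plan import *
import pickle
f,g,ms=pickle.load(open("m.pkl","rb"))
h=cv2.cvtColor(f["img"],cv2.COLOR_RGB2HSV)
roi=np.zeros((384,512),bool); roi[215:265,270:312]=1
m=roi&(h[:,:,1]>190)&(h[:,:,2]>150)&(h[:,:,0]>20)
P=[(Rb.T@(back(f,(u,v),.008)-cor))[:2] for v,u in zip(*np.where(m))]
P=np.array(P); print(len(P),P[P[:,0].argsort()][[0,1,-5,-3,-2,-1]].round(3))
# pallets now, from side view
f,g=pickle.load(open("m5.pkl","rb"))
h=cv2.cvtColor(g["img"],cv2.COLOR_RGB2HSV); inner=draw(g,[place(box(-102.5,81,-130,109,12,27),*b)],1)>0
m=((h[:,:,2]>140)&(h[:,:,1]>60)&inner).astype(np.uint8)
n,l,st,cc=cv2.connectedComponentsWithStats(m); print(st[1:,4])
for j in [j for j in range(1,n) if st[j,4]>100]:
    p0=back(g,cc[j],.02); v,c=fit([g],[l==j],lambda v:[place(pallet(),*v,z=.012)],[p0[0],p0[1],-.25],[.005,.005,.1])
    print((Rb.T@(np.r_[v[:2],.012]-cor))[:2].round(4),np.degrees(v[2]-b[2]).round(1),round(c,3))
E
```

```text
Traceback (most recent call last):
IndexError: too many indices for array: array is 1-dimensional, but 2 were indexed
```

```bash
python3 - <<'E'
from plan import *
import pickle
f0=cv2.imread("pics/top0.png"); f,g,ms=pickle.load(open("m.pkl","rb"))
# punch ends read from the viewed 800-wide top picture
for uv in((431,349),(477,406)): print("punch",(Rb.T@(back(f,(uv[0]/1.5625-.2,uv[1]/1.5625-.2),.006)-cor))[:2].round(3))
f,g=pickle.load(open("m5.pkl","rb"))
h=cv2.cvtColor(g["img"],cv2.COLOR_RGB2HSV); inner=draw(g,[place(box(-102.5,81,-130,109,12,27),*b)],1)>0
m=((h[:,:,2]>140)&(h[:,:,1]>60)&inner).astype(np.uint8)
n,l,st,cc=cv2.connectedComponentsWithStats(m); print(st[1:,4])
for j in [j for j in range(1,n) if st[j,4]>100]:
    p0=back(g,cc[j],.02); v,c=fit([g],[l==j],lambda v:[place(pallet(),*v,z=.012)],[p0[0],p0[1],-.25],[.005,.005,.1])
    print((Rb.T@(np.r_[v[:2],.012]-cor))[:2].round(4),np.degrees(v[2]-b[2]).round(1),round(c,3))
E
```

```text
punch [-0.163 -0.265]
punch [-0.242 -0.36 ]
[345 368 421 436  12]
[-0.0951 -0.033 ] -10.4 0.075
[-0.0744 -0.099 ] -2.8 0.053
[-0.0993 -0.1702] -6.2 0.054
[-0.0947 -0.222 ] -0.7 0.069
```

```bash
python3 - <<'E'
from plan import *
rows((onboard(-.085,-.275,.15),down(b[2]+np.pi/2),9),(onboard(-.085,-.275,.064),down(b[2]+np.pi/2),1))
E
```

```text
t 25.15 tcp [0.5364 0.019  0.2418] x [-0.98   0.199 -0.008] z [ 0.009  0.003 -1.   ] F [ 1.2  0.4 -0.3] w 0.0377 q [-0.5   0.34  0.43  1.98 -0.19  0.86  1.4 ]
[-0.0015, -0.0115, 0.0177, 0.0002, 0.0001, 0.0277]
[-0.0029, -0.0229, 0.0354, 0.0004, 0.0001, 0.0555]
[-0.0044, -0.0344, 0.0531, 0.0005, 0.0002, 0.0832]
[-0.0059, -0.0459, 0.0708, 0.0007, 0.0002, 0.111]
[-0.0073, -0.0574, 0.0885, 0.0009, 0.0003, 0.1387]
[-0.0088, -0.0688, 0.1062, 0.0011, 0.0003, 0.1665]
[-0.0103, -0.0803, 0.1239, 0.0013, 0.0004, 0.1942]
[-0.0118, -0.0918, 0.1416, 0.0014, 0.0004, 0.222]
[-0.0132, -0.1032, 0.1593, 0.0016, 0.0005, 0.2497]
[-0.0118, -0.104, 0.3313, 0.0016, 0.0005, 0.2497]
```

Request:
step_arm --pt "-0.001 -0.012 0.01 0 0 0.028 -1" --pt "-0.003 -0.023 0.02 0 0 0.056 -1" --pt "-0.004 -0.034 0.04 0 0 0.083 -1" --pt "-0.006 -0.046 0.06 0 0 0.111 -1" --pt "-0.007 -0.057 0.08 0.001 0 0.139 -1" --pt "-0.009 -0.069 0.1 0.001 0 0.167 -1" --pt "-0.01 -0.08 0.12 0.001 0 0.194 -1" --pt "-0.012 -0.092 0.14 0.0014 0.0004 0.222 -1" --pt "-0.013 -0.103 0.16 0.0016 0.0005 0.2497 -1" --pt "-0.013 -0.103 0.2 0.0016 0.0005 0.2497 -1"

```text
clock: 26.4
tcp_pos: [0.5339, -0.0326, 0.1417]
orientation: [2.428, 1.992, 0.002]
contact_force: [-0.0, 0.2, -0.3]
grip_width: 0.0854
```

```bash
python3 - <<'E'
from plan import *
p,M=state(); D=down(b[2]+np.pi/2); print((Rb.T@(p-cor)).round(4))
rows((onboard(-.085,-.275,.064),D,3),(onboard(-.085,-.24,.064),D,7))
E
```

```text
t 26.4 tcp [ 0.5339 -0.0326  0.1417] x [0.196 0.981 0.   ] z [ 0.002 -0.    -1.   ] F [-0.   0.2 -0.3] w 0.0854 q [-0.6   0.58  0.72  2.06 -0.58  0.71  0.29]
[-0.0845 -0.2749  0.1297]
t 26.4 tcp [ 0.5339 -0.0326  0.1417] x [0.196 0.981 0.   ] z [ 0.002 -0.    -1.   ] F [-0.   0.2 -0.3] w 0.0854 q [-0.6   0.58  0.72  2.06 -0.58  0.71  0.29]
[-0.0001, -0.0004, 0.0438, 0.0001, -0.0, 0.0001]
[-0.0002, -0.0009, 0.0876, 0.0002, -0.0, 0.0002]
[-0.0003, -0.0013, 0.1314, 0.0003, -0.0, 0.0002]
[0.0097, -0.0013, 0.1314, 0.0003, -0.0, 0.0002]
[0.0197, -0.0012, 0.1314, 0.0003, -0.0, 0.0002]
[0.0297, -0.0012, 0.1314, 0.0003, -0.0, 0.0002]
[0.0397, -0.0012, 0.1314, 0.0003, -0.0, 0.0002]
[0.0497, -0.0012, 0.1314, 0.0003, -0.0, 0.0002]
[0.0597, -0.0012, 0.1314, 0.0003, -0.0, 0.0002]
[0.0697, -0.0012, 0.1314, 0.0003, -0.0, 0.0002]
```

Request:
step_arm --pt "0 0 0.05 0 0 0 -1" --pt "0 -0.001 0.1 0 0 0 -1" --pt "0 -0.001 0.131 0 0 0 -1" --pt "0 -0.001 0.131 0 0 0 -1" --pt "0.01 -0.001 0.131 0 0 0 -1" --pt "0.025 -0.001 0.131 0 0 0 -1" --pt "0.04 -0.001 0.131 0 0 0 -1" --pt "0.055 -0.001 0.131 0 0 0 -1" --pt "0.07 -0.001 0.131 0 0 0 -1" --pt "0.085 -0.001 0.131 0 0 0 -1"

```text
clock: 27.65
tcp_pos: [0.542, 0.0094, 0.0763]
orientation: [2.428, 1.991, 0.002]
contact_force: [-0.2, -2.0, 2.0]
grip_width: 0.0854
```

Request:
step_arm --pt "0.016 0 0 0 0 0 -1" --pt "0.032 0 0 0 0 0 -1" --pt "0.048 0 0 0 0 0 -1" --pt "0.064 0 0 0 0 0 -1" --pt "0.08 0 0 0 0 0 -1" --pt "0.096 0 0 0 0 0 -1" --pt "0.112 0 0 0 0 0 -1" --pt "0.128 0 0 0 0 0 -1" --pt "0.144 0 0 0 0 0 -1" --pt "0.16 0 0 0 0 0 -1"

```text
clock: 28.9
tcp_pos: [0.5577, 0.0883, 0.0763]
orientation: [2.428, 1.991, 0.002]
contact_force: [0.8, -2.2, 0.1]
grip_width: 0.0856
```

```bash
cat > bs.py <<'E'
from plan import *
p,M=state(); o=readout.get_obs(); print("board pos",(Rb.T@(p-cor)).round(4),"F board",(Rb.T@o["contact_force"]).round(1),"yaw err",np.degrees(np.arctan2(M[1,0],M[0,0])-b[2]).round(2))
E
python3 bs.py
```

```text
t 28.9 tcp [0.5577 0.0883 0.0763] x [ 0.196  0.981 -0.   ] z [ 0.002 -0.    -1.   ] F [ 0.8 -2.2  0.1] w 0.0856 q [-0.73  0.71  0.62  2.   -0.69  0.64  0.15]
board pos [-0.085  -0.1516  0.0643] F board [ 1.2 -2.   0.1] yaw err 90.07
```

Request:
step_arm --pt "0.008 0 0 0 0 0 -1" --pt "0.016 0 0 0 0 0 -1" --pt "0.022 0 0 0 0 0 -1" --pt "0.028 0 0 0 0 0 -1" --pt "0.033 0 0 0 0 0 -1" --pt "0.037 0 0 0 0 0 -1" --pt "0.041 0 0 0 0 0 -1" --pt "0.045 0 0 0 0 0 -1" --pt "0.048 0 0 0 0 0 -1" --pt "0.048 0 0 0 0 0 -1"

```text
clock: 30.15
tcp_pos: [0.5618, 0.1092, 0.0762]
orientation: [2.429, 1.988, -0.002]
contact_force: [-3.0, -9.4, 3.7]
grip_width: 0.0853
```

```bash
python3 bs.py; python3 - <<'E'
from bench import *
import cv2
from h import *
g=grab_frame("side"); cv2.imwrite("pics/s6.png",cv2.resize(g["img"][130:270,190:320,::-1],None,fx=4.5,fy=4.5,interpolation=cv2.INTER_CUBIC)[:600])
E
```

```text
t 30.15 tcp [0.5618 0.1092 0.0762] x [ 0.198  0.98  -0.003] z [ 0.001 -0.004 -1.   ] F [-3.  -9.4  3.7] w 0.0853 q [-0.77  0.72  0.63  1.99 -0.69  0.65  0.11]
board pos [-0.0851 -0.1303  0.0642] F board [-1.1 -9.8  3.7] yaw err 89.96
```

```bash
python3 - <<'E'
from plan import *
D=down(b[2]+np.pi/2);E=down(b[2]+np.pi)
rows((onboard(-.085,-.15,.064),D,1),(onboard(-.085,-.15,.13),D,1),(onboard(-.20,-.06,.13),E,8))
E
```

```text
t 30.2 tcp [0.5617 0.1092 0.0762] x [ 0.198  0.98  -0.003] z [ 0.001 -0.004 -1.   ] F [-2.5 -7.6  3.4] w 0.0857 q [-0.77  0.72  0.63  1.99 -0.69  0.65  0.11]
[-0.0393, 0.0003, 0.0006, 0.0002, 0.0005, -0.0001]
[-0.0397, 0.0005, -0.1314, 0.0002, 0.0005, -0.0001]
[-0.0172, -0.0283, -0.1315, 0.0002, 0.0005, -0.0314]
[0.0052, -0.057, -0.1316, 0.0001, 0.0006, -0.0626]
[0.0277, -0.0858, -0.1318, 0.0001, 0.0006, -0.0939]
[0.0502, -0.1146, -0.1319, 0.0, 0.0006, -0.1251]
[0.0727, -0.1433, -0.132, -0.0, 0.0006, -0.1564]
[0.0952, -0.1721, -0.1321, -0.0001, 0.0006, -0.1876]
[0.1176, -0.2009, -0.1322, -0.0002, 0.0006, -0.2189]
[0.1401, -0.2296, -0.1323, -0.0002, 0.0006, -0.2501]
```

Request:
step_arm --pt "-0.04 0 0 0 0 0 -1" --pt "-0.04 0 -0.06 0 0 0 -1" --pt "-0.04 0 -0.13 0 0 0 -1" --pt "0.0 -0.05 -0.132 0 0 -0.03 -1" --pt "0.03 -0.09 -0.132 0 0.0006 -0.06 -0.88" --pt "0.06 -0.12 -0.132 0 0.0006 -0.09 -0.88" --pt "0.08 -0.15 -0.132 0 0.0006 -0.12 -0.88" --pt "0.1 -0.18 -0.132 0 0.0006 -0.15 -0.88" --pt "0.12 -0.21 -0.132 0 0.0006 -0.18 -0.88" --pt "0.14 -0.23 -0.132 0 0.0006 -0.21 -0.88"

```text
clock: 31.45
tcp_pos: [0.462, 0.2008, 0.1419]
orientation: [-0.702, -3.061, -0.0]
contact_force: [-0.1, -0.4, -0.2]
grip_width: 0.0805
```

```bash
cat > pushend.py <<'E'
import sys
from plan import *
z=float(sys.argv[1]); y=-.060
E=down(b[2]+np.pi)
p,M=state(); print((Rb.T@(p-cor)).round(4))
rows((onboard(-.20,y,.13),E,3),(onboard(-.20,y,z),E,2),(onboard(-.170,y,z),E,5))
E
python3 pushend.py .066
```

```text
t 31.45 tcp [0.462  0.2008 0.1419] x [-0.9    0.436  0.001] z [-0.001  0.    -1.   ] F [-0.1 -0.4 -0.2] w 0.0805 q [-0.85  0.45  0.4   2.11 -0.29  0.63  0.87]
[-0.201  -0.0601  0.1299]
t 31.45 tcp [0.462  0.2008 0.1419] x [-0.9    0.436  0.001] z [-0.001  0.    -1.   ] F [-0.1 -0.4 -0.2] w 0.0805 q [-0.85  0.45  0.4   2.11 -0.29  0.63  0.87]
[-0.0006, 0.0002, -0.0001, -0.0, -0.0001, -0.0134]
[-0.0012, 0.0005, -0.0001, -0.0, -0.0001, -0.0268]
[-0.0018, 0.0007, -0.0002, -0.0, -0.0002, -0.0402]
[-0.0019, 0.0008, 0.0638, -0.0, -0.0002, -0.0402]
[-0.0019, 0.0008, 0.1278, -0.0, -0.0002, -0.0402]
[-0.0136, 0.0038, 0.1278, -0.0, -0.0002, -0.0402]
[-0.0252, 0.0068, 0.1278, -0.0, -0.0002, -0.0402]
[-0.0368, 0.0098, 0.1278, -0.0, -0.0002, -0.0402]
[-0.0484, 0.0128, 0.1278, -0.0, -0.0002, -0.0402]
[-0.06, 0.0158, 0.1277, -0.0, -0.0002, -0.0402]
```

Request:
step_arm --pt "0 0 0 0 0 -0.014 -0.88" --pt "-0.001 0 0 0 0 -0.028 -0.88" --pt "-0.002 0.001 0 0 0 -0.0402 -0.88" --pt "-0.002 0.001 0.06 0 0 -0.0402 -0.88" --pt "-0.002 0.001 0.11 0 0 -0.0402 -0.88" --pt "-0.002 0.001 0.128 0 0 -0.0402 -0.88" --pt "-0.002 0.001 0.128 0 0 -0.0402 -0.88" --pt "-0.014 0.004 0.128 0 0 -0.0402 -0.88" --pt "-0.031 0.008 0.128 0 0 -0.0402 -0.88" --pt "-0.048 0.0128 0.128 0 0 -0.0402 -0.88"

```text
clock: 32.7
tcp_pos: [0.4876, 0.1961, 0.0785]
orientation: [0.312, 3.126, 0.001]
contact_force: [-0.4, 0.5, -0.0]
grip_width: 0.0801
```

```bash
python3 bs.py; python3 - <<'E'
from plan import *
rows((onboard(-.138,-.06,.066),down(b[2]+np.pi),1))
E
```

```text
t 32.7 tcp [0.4876 0.1961 0.0785] x [-0.98   0.197 -0.   ] z [ 0.     0.001 -1.   ] F [-0.4  0.5 -0. ] w 0.0801 q [-0.71  0.58  0.27  2.08 -0.3   0.52  1.15]
board pos [-0.175  -0.0597  0.0665] F board [-0.5  0.4 -0. ] yaw err 179.98
t 32.7 tcp [0.4876 0.1961 0.0785] x [-0.98   0.197 -0.   ] z [ 0.     0.001 -1.   ] F [-0.4  0.5 -0. ] w 0.0801 q [-0.71  0.58  0.27  2.08 -0.3   0.52  1.15]
[-0.074, -0.0005, 0.001, 0.0001, 0.0, -0.0001]
```

Now push 34 mm to contact, plus a few mm.

Request:
step_arm --pt "-0.01 0 0.001 0 0 0 -0.88" --pt "-0.02 0 0.001 0 0 0 -0.88" --pt "-0.03 0 0.001 0 0 0 -0.88" --pt "-0.04 0 0.001 0 0 0 -0.88" --pt "-0.05 0 0.001 0 0 0 -0.88" --pt "-0.058 0 0.001 0 0 0 -0.88" --pt "-0.065 0 0.001 0 0 0 -0.88" --pt "-0.07 0 0.001 0 0 0 -0.88" --pt "-0.075 0 0.001 0 0 0 -0.88" --pt "-0.075 0 0.001 0 0 0 -0.88"

```text
clock: 33.95
tcp_pos: [0.5218, 0.1892, 0.0776]
orientation: [-0.31, -3.121, -0.001]
contact_force: [-8.4, 2.1, 6.6]
grip_width: 0.0802
```

```bash
python3 bs.py
```

```text
t 33.95 tcp [0.5218 0.1892 0.0776] x [-0.98   0.197  0.006] z [-0.006  0.001 -1.   ] F [-8.4  2.1  6.6] w 0.0802 q [-0.66  0.62  0.27  2.01 -0.3   0.56  1.18]
board pos [-0.1401 -0.0598  0.0656] F board [-8.7  0.4  6.6] yaw err 180.0
```

Request:
step_arm --pt "0.02 0 -0.01 0 0 0 -0.88" --pt "0.06 0 -0.024 0 0 0 -0.88" --pt "0.09 0 -0.024 0 0 0 -0.88" --pt "0.09 0 -0.024 0 -0.001 0 0.43" --pt "0.09 0 -0.024 0 -0.001 0 0.43" --pt "0.09 0 -0.024 0 -0.001 0 0.43" --pt "0.08 0 -0.024 0 -0.001 0 0.43" --pt "0.07 0 -0.024 0 -0.001 0 0.43" --pt "0.06 0 -0.024 0 -0.001 0 0.43" --pt "0.05 0 -0.024 0 -0.001 0 0.43"

```text
clock: 35.2
tcp_pos: [0.4977, 0.1939, 0.0897]
orientation: [0.311, 3.126, -0.001]
contact_force: [-0.5, -0.5, 0.2]
grip_width: 0.0242
```

```bash
python3 bs.py; python3 - <<'E'
from plan import *
rows((onboard(-.1375,-.06,.077),down(b[2]+np.pi),1))
E
```

```text
t 35.2 tcp [0.4977 0.1939 0.0897] x [-0.98   0.197 -0.001] z [ 0. -0. -1.] F [-0.5 -0.5  0.2] w 0.0242 q [-0.71  0.57  0.28  2.06 -0.29  0.55  1.15]
board pos [-0.1647 -0.0599  0.0777] F board [-0.4 -0.6  0.2] yaw err 179.99
t 35.2 tcp [0.4977 0.1939 0.0897] x [-0.98   0.197 -0.001] z [ 0. -0. -1.] F [-0.5 -0.5  0.2] w 0.0242 q [-0.71  0.57  0.28  2.06 -0.29  0.55  1.15]
[-0.0543, -0.0003, 0.0015, -0.0001, 0.0001, -0.0]
```

Request:
step_arm --pt "-0.007 0 0.001 0 0 0 0.43" --pt "-0.014 0 0.001 0 0 0 0.43" --pt "-0.021 0 0.001 0 0 0 0.43" --pt "-0.028 0 0.001 0 0 0 0.43" --pt "-0.035 0 0.001 0 0 0 0.43" --pt "-0.041 0 0.001 0 0 0 0.43" --pt "-0.046 0 0.001 0 0 0 0.43" --pt "-0.051 0 0.001 0 0 0 0.43" --pt "-0.056 0 0.001 0 0 0 0.43" --pt "-0.056 0 0.001 0 0 0 0.43"

```text
clock: 36.45
tcp_pos: [0.5219, 0.1891, 0.0888]
orientation: [-0.309, -3.12, 0.002]
contact_force: [-9.9, 2.1, 8.2]
grip_width: 0.0241
```

```bash
python3 bs.py
```

```text
t 36.45 tcp [0.5219 0.1891 0.0888] x [-0.981  0.196  0.007] z [-0.007 -0.    -1.   ] F [-9.9  2.1  8.2] w 0.0241 q [-0.67  0.6   0.28  2.   -0.29  0.58  1.18]
board pos [-0.1399 -0.0598  0.0768] F board [-10.2   0.1   8.2] yaw err 180.06
```

```bash
python3 - <<'E'
from plan import *
D=down(b[2]+np.pi/2);E=down(b[2]+np.pi)
rows((onboard(-.155,-.06,.077),E,1),(onboard(-.155,-.06,.12),E,1),(onboard(-.07,-.165,.12),D,9))
E
```

```text
t 36.45 tcp [0.5219 0.1891 0.0888] x [-0.981  0.196  0.007] z [-0.007 -0.    -1.   ] F [-9.9  2.1  8.2] w 0.0241 q [-0.67  0.6   0.28  2.   -0.29  0.58  1.18]
[0.0301, -0.0003, -0.0003, -0.0003, -0.0011, 0.0002]
[0.0307, -0.0005, -0.0863, -0.0003, -0.0011, 0.0002]
[0.0118, -0.0238, -0.0864, -0.0004, -0.001, 0.028]
[-0.007, -0.0472, -0.0864, -0.0005, -0.001, 0.0557]
[-0.0259, -0.0705, -0.0865, -0.0006, -0.001, 0.0835]
[-0.0448, -0.0939, -0.0866, -0.0007, -0.0009, 0.1113]
[-0.0636, -0.1172, -0.0867, -0.0007, -0.0009, 0.1391]
[-0.0825, -0.1406, -0.0868, -0.0008, -0.0008, 0.1668]
[-0.1014, -0.1639, -0.0869, -0.0009, -0.0008, 0.1946]
[-0.1202, -0.1873, -0.0869, -0.001, -0.0007, 0.2224]
[-0.1391, -0.2107, -0.087, -0.0011, -0.0006, 0.2502]
```

Request:
step_arm --pt "0.03 0 0 0 -0.001 0 0.43" --pt "0.03 0 -0.086 0 -0.001 0 0.43" --pt "0.012 -0.024 -0.086 0 -0.001 0.028 0.43" --pt "-0.007 -0.047 -0.086 0 -0.001 0.056 0" --pt "-0.026 -0.07 -0.0865 0 -0.001 0.084 -1" --pt "-0.045 -0.094 -0.0865 -0.001 -0.001 0.111 -1" --pt "-0.064 -0.117 -0.0865 -0.001 -0.001 0.139 -1" --pt "-0.09 -0.15 -0.087 -0.001 -0.001 0.18 -1" --pt "-0.115 -0.18 -0.087 -0.001 -0.001 0.215 -1" --pt "-0.139 -0.211 -0.087 -0.001 -0.0006 0.2502 -1"

```text
clock: 37.7
tcp_pos: [0.5698, 0.0718, 0.1321]
orientation: [2.295, 2.144, 0.001]
contact_force: [1.0, -0.3, -0.9]
grip_width: 0.0854
```

```bash
python3 bs.py; python3 - <<'E'
from plan import *
D=down(b[2]+np.pi/2)
rows((onboard(-.07,-.165,.064),D,1),(onboard(-.07,-.127,.064),D,1))
E
```

```text
t 37.7 tcp [0.5698 0.0718 0.1321] x [ 0.068  0.998 -0.001] z [ 0.001 -0.001 -1.   ] F [ 1.  -0.3 -0.9] w 0.0854 q [-0.74  0.64  0.69  1.97 -0.59  0.74  0.23]
board pos [-0.0699 -0.1654  0.1201] F board [ 1.  -0.1 -0.9] yaw err 97.46
t 37.7 tcp [0.5698 0.0718 0.1321] x [ 0.068  0.998 -0.001] z [ 0.001 -0.001 -1.   ] F [ 1.  -0.3 -0.9] w 0.0854 q [-0.74  0.64  0.69  1.97 -0.59  0.74  0.23]
[0.0009, -0.0002, 0.1121, 0.0002, 0.0001, 0.0207]
[0.0763, 0.0097, 0.1121, 0.0002, 0.0001, 0.0207]
```

Request:
step_arm --pt "0 0 0 0 0 0.0207 -1" --pt "0.001 0 0.05 0 0 0.0207 -1" --pt "0.001 0 0.1 0 0 0.0207 -1" --pt "0.001 0 0.112 0 0 0.0207 -1" --pt "0.015 0.002 0.112 0 0 0.0207 -1" --pt "0.035 0.004 0.112 0 0 0.0207 -1" --pt "0.055 0.007 0.112 0 0 0.0207 -1" --pt "0.068 0.009 0.112 0 0 0.0207 -1" --pt "0.077 0.01 0.112 0 0 0.0207 -1" --pt "0.08 0.01 0.112 0 0 0.0207 -1"

```text
clock: 38.95
tcp_pos: [0.5768, 0.1065, 0.0764]
orientation: [2.429, 1.984, -0.006]
contact_force: [-3.6, -13.5, 4.7]
grip_width: 0.0854
```

```bash
python3 bs.py; rm -f pics/x; python3 - <<'E'
from plan import *
g=grab_frame("side"); 
u=proj(g,[b[0],b[1],.012])[0]; s=7; x,y=int(u[0]),int(u[1])
I=cv2.resize(g["img"][:,:,::-1],None,fx=s,fy=s,interpolation=cv2.INTER_CUBIC)
cv2.imwrite("pics/g7.png",I[(y-40)*s:(y+40)*s,(x-56)*s:(x+56)*s])
E
```

```text
t 38.95 tcp [0.5768 0.1065 0.0764] x [ 0.2    0.98  -0.007] z [ 0.001 -0.007 -1.   ] F [ -3.6 -13.5   4.7] w 0.0854 q [-0.77  0.75  0.65  1.95 -0.7   0.68  0.12]
board pos [-0.0698 -0.13    0.0644] F board [ -0.9 -13.9   4.7] yaw err 89.84
```

View pics/g7.png

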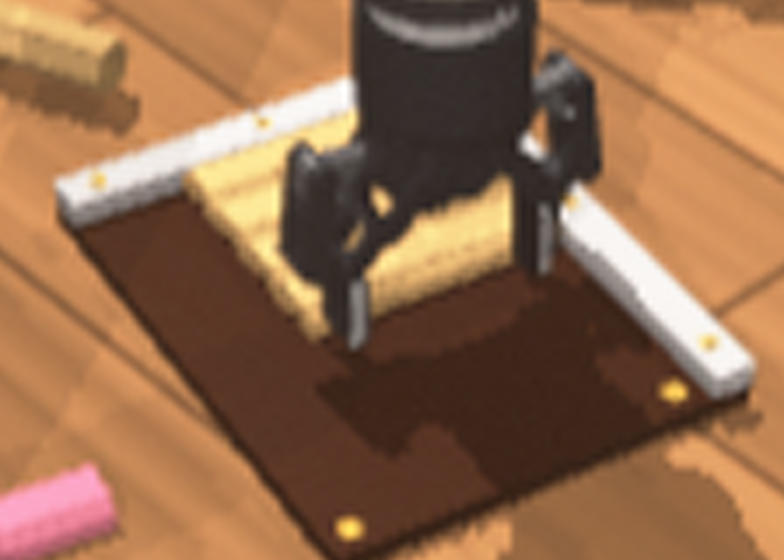

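The side view shows all four closed into one row, with near ends lined up from (190,180) to (325,335). The fingers are still pressing the right side. I'll withdraw and check.

Request:
step_arm --pt "-0.006 0 0 0 0 0 -1" --pt "-0.03 0 0 0 0 0 -1" --pt "-0.05 0 0 0 0 0 -1" --pt "-0.06 0 -0.06 0 0 0 -1" --pt "-0.07 0 -0.16 0 0 0 -1" --pt "-0.14 0 -0.26 0 0 0 -1" --pt "-0.24 0 -0.3 0 0 0 -1" --pt "-0.34 0 -0.3 0 0 0 -1" --pt "-0.44 0 -0.3 0 0 0 -1" --pt "-0.54 0 -0.3 0 0 0 -1"

```text
clock: 40.25
tcp_pos: [0.5221, -0.1587, 0.2284]
orientation: [2.429, 1.984, -0.005]
contact_force: [0.0, -0.9, -0.5]
grip_width: 0.0855
```

```bash
python3 - <<'E'
from plan import *
state()
f=grab_frame("top"); g=grab_frame("side"); F=[f,g]; M=[]
for fr in F:
    h=cv2.cvtColor(fr["img"],cv2.COLOR_RGB2HSV); inner=draw(fr,[place(box(-102.5,84,-130,112,12,27),*b)],1)>0
    m=((h[:,:,2]>140)&(h[:,:,1]>60)&inner).astype(np.uint8); n,l,st,cc=cv2.connectedComponentsWithStats(m); j=1+st[1:,4].argmax(); print(st[1:,4]); M.append(l==j)
row=[ [pallet()+[0,dy/1000,0]] for dy in(-45,-15,15,45)]
for FF,MM in((F,M),(F[:1],M[:1]),(F[1:],M[1:])):
    def mod(v): # v: x,y,yaw,pitch of row
        return [place(pallet()+[0,k_*v[3],0],*v[:3],z=.012) for k_ in(-1.5,-.5,.5,1.5)]
    p0=onboard(-.065,-.06,0); v,c=fit(FF,MM,mod,[p0[0],p0[1],b[2],.03],[.004,.004,.03,.002])
    print("row centre",(Rb.T@(np.r_[v[:2],.012]-cor))[:2].round(4),"yaw",np.degrees(v[2]-b[2]).round(2),"pitch",v[3].round(4),"c",round(c,3))
I=[]
for fr in F:
    u=proj(fr,onboard(-.07,-.07,.012))[0]; s=9; x,y=int(u[0]),int(u[1])
    J=cv2.resize(fr["img"][:,:,::-1],None,fx=s,fy=s,interpolation=cv2.INTER_CUBIC); I.append(J[(y-32)*s:(y+32)*s,(x-44)*s:(x+0+44)*s])
cv2.imwrite("pics/g8.png",cv2.resize(np.hstack(I),(800,291),interpolation=cv2.INTER_AREA))
f0=cv2.imread("pics/top0.png"); f1=cv2.resize(f["img"][:,:,::-1],(800,600),interpolation=cv2.INTER_CUBIC)
for nm,(x,y) in dict(punch=(454,378),reamer=(541,430),mallet=(150,320),strip=(508,170),green=(228,405),pink=(345,422),darks=(640,332)).items():
    d=np.abs(f0[y-30:y+30,x-40:x+40].astype(int)-f1[y-30:y+30,x-40:x+40]).mean(); print(nm,round(d,1),end=" ")
E
```

```text
t 40.25 tcp [ 0.5221 -0.1587  0.2284] x [ 0.2    0.98  -0.006] z [ 0.001 -0.006 -1.   ] F [ 0.  -0.9 -0.5] w 0.0855 q [-0.48  0.48  0.87  1.98 -0.46  0.89  0.43]
[2248    1   16    1    2    2    1    2    2    2    2    2    1    2
    1    2    3    2    2    2    1    1    2    2    1    2   16    2
    1    1]
[1115    1    9   12]
row centre [-0.0648 -0.0587] yaw -0.33 pitch 0.0298 c 0.031
row centre [-0.0648 -0.0586] yaw -0.16 pitch 0.0298 c 0.02
row centre [-0.0661 -0.0593] yaw 0.11 pitch 0.03 c 0.038
punch 4.5 reamer 35.0 mallet 5.1 strip 3.5 green 5.5 pink 3.9 darks 29.2
```

View pics/g8.png

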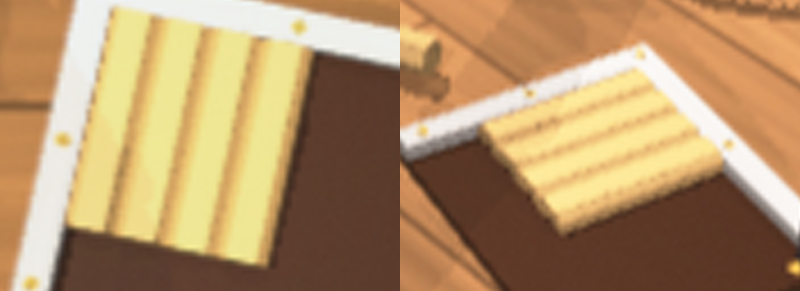

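Both halves show a closed row of four, rounded side up, against both stops; the near ends run straight from (70,228) to (268,265) in the top half. I'll do one numeric check of each end, lane by lane.

```bash
python3 - <<'E'
from plan import *
for c in("top","side"):
    fr=grab_frame(c); im=fr["img"][:,:,0].astype(np.float32)
    def prof(P):
        u=proj(fr,P).astype(np.float32); return cv2.remap(im,u[:,:1],u[:,1:],cv2.INTER_LINEAR)[:,0]
    xs=np.arange(-.150,-.110,.0005)
    out=[]
    for y0 in(-.015,-.045,-.075,-.105):
        v=np.mean([prof(np.array([onboard(x,y0+d,.012) for x in xs])) for d in(-.006,-.003,0,.003,.006)],0)
        t=(v[:15].mean()+v[-15:].mean())/2; i=np.argmax(v>t); out.append(xs[i-1]+.0005*(t-v[i-1])/(v[i]-v[i-1]))
    print(c,"near end x per pallet a..d (mm)",(np.array(out)*1000).round(2))
g=grab_frame("side")
print([(t,[(np.round(d["point"]).tolist(),round(d["p"],2)) for d in tip_of(t,g)][:2]) for t in("dark_a","reamer","cradle","punch")])
E
```

```text
top near end x per pallet a..d (mm) [-129.9  -129.63 -129.97 -129.85]
side near end x per pallet a..d (mm) [-131.32 -131.93 -133.05 -133.13]
[('dark_a', [([347.0, 291.0], 0.87), ([352.0, 282.0], 0.77)]), ('reamer', [([256.0, 297.0], 0.97), ([351.0, 211.0], 0.34)]), ('cradle', []), ('punch', [([242.0, 250.0], 0.49)])]
```

The top camera puts all four near ends at 129.6–130.0 mm from the end-stop face, which means flush. Handing in.

```bash
python3 -c "
from bench import r,readout
print(r.hand_in(), readout.get_obs()['clock'])"
```

```text
the job is handed in; nothing more can be done
the job is handed in; nothing more can be done
```

I took pale_d from the rack's near pocket, set it in the cradle, regrasped it square to the slope and laid it flat, rounded side up, beside the other three. I then pushed all four sideways to the side stop, pushed their ends to the end stop, and closed the row once more. I handed in at just over 40 s on the robot's clock, with the gripper clear of everything.

**Checks that passed:**
- **Row:** the row fits at 29.8–30.0 mm from pallet to pallet, so the sides are touching. Its yaw is within 0.35° of the board.
- **Ends:** the top camera puts all four near ends 129.6–130.0 mm from the end stop's face, so the 130 mm pallets are flush.
- **Forces:** the readings I saw stayed below about 17 N.
- **Left alone:** the punch, mallet, strip and the green and pink look-alikes look unchanged.

**Checks that disagreed or fell short:**
- **Ends, side camera:** it put the near ends at 131.3–133.1 mm, drifting along the row. I put that down to its calibration and the board-yaw fit.
- **Side stop:** the fitted row centre is 58.6–59.3 mm from the side stop, against 60 mm ideal. That is within the 2 mm calibration.
- **Reamer and dark pallets:** the arm spoiled the picture comparison there. The network still found the reamer and both dark pallets within about 6 pixels of their first positions in the side view.
- **Cradle:** the network did not report it in the last picture; I did not look into why.

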